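# Tip the ore pieces into the mortar

## Robot

A 7-joint arm with a two-finger parallel gripper is mounted at the origin on the work surface. World frame = base frame: x ahead of the robot, y to its left, z up, the work surface at z = 0. Lengths are in mm, angles in rad, forces in N, time in s.
With the tool pointing down it reaches from about 400 to 850 mm from the base axis. Payload 4.5 kg.
Tool frame: the origin (TCP) lies midway between the tips of the shut fingers; the grasp point (between the pads) lies r.grip_point_offset behind it (r.grip_point_offset is the distance from the TCP to the grasp point, in mm); x points along the fingers, y is the direction in which the jaws open and shut, and the axes are right-handed (so a half turn about x gives the same grasp; the last joint's range is limited). The gripper opens to 88 mm and grips with 3 to 60 N. Pads are 18 mm wide; open, the fingers measure 123 mm over their backs; the gripper's body (75 mm by 187 mm) begins 45 mm behind the grasp point.
Start: joints at [-1.19, 0.689, -0.195, 1.565, 0.157, 0.902, -0.215], TCP at [212.413, 587.822, 238.743] pointing down, gripper open.
Joint ranges: [-3.01, 3.01], [-0.46, 2.08], [-1.47, 1.51], [0.13, 2.56], [-1, 4.14], [0.04, 2.09], [-2.66, 2.66]. Speed limits (rad/s): [2.57, 2.57, 3.14, 3.14, 3.14, 3.14, 3.14].

## Interface

Orientations are given as a unit quaternion [w, x, y, z].
In Python, from cell import r gives the robot as it stands.
- The arm moves only by the tool arm_command, never from a script. Its argument "rows" is a list of rows, each an object with "slide": the shift along the tool's x, y, z in cm, a list of three; "twist": the turn, a rotation vector about the tool's x, y, z in degrees, a list of three; "grip": the closure in counts, from 0 (fully open) to 255 (shut). In form: [{"slide": [x, y, z], "twist": [ax, ay, az], "grip": grip}, ...]. A call has 1 to 20 rows; each row shifts and turns the pose as measured when the row begins, along the tool's axes as they then stand; what a row does not reach is not made up. A row lasts 1/10 s, in which the tool goes at most 50 mm and 8.59 degrees, less where a joint would pass 70% of its speed; a pose out of reach is approached as far as the arm can. A call is refused whole if a number of a shift passes 5 or a number of a turn 8.59, either way. A call with a gripper value outside its range is refused whole. The fingers move at their own pace and stop on an object; "force" is the grip in N (left out, the last holds). Time passes only in rows, so rows that do not move let the fingers close. It gives the time, the measured TCP pose, the force and the opening at its end, in the units of the state.
- r.observe(): the state, without advancing time (a new reading comes with each control period).
- r.get_image(name): name is "side" or "top" or "wrist"; returns the picture (480x640x3 uint8, red, green, blue); there is no depth.
- r.camera_params(name): a dict with "intrinsics" (3x3 intrinsics, pixels), "k1" (the pictures are not rectified: a ray, as slopes to the right and down, at radius r is drawn at 1 + k1 r^2 times it, then the intrinsics apply), "xyz" and "rotation" of the camera in the world. Camera axes: x right, y down, z forward; pixel columns grow to the right and rows downward; lengths in mm; the calibration is good to about 2 mm. A picture is of the moment at which its call begins: read the wrist's pose just before it. camera_params takes no time and is no camera call; for the wrist camera it gives the pose at the moment of the call.
- r.finish_job(): hands the job in, once; it reports no verdict.
The state is a dict: "clock": time; "joint_pos": joint angles; "joint_velocities": joint speeds; "joint_torque": joint torques, N m; "position": TCP position; "orientation": TCP orientation; "wrist_force": force on the tool from outside, world axes, zero at the start; "torque": the same for the moment, N m; "finger_gap": finger opening in mm.
Only numpy, scipy, OpenCV 4.12 (cv2) and the standard library are available. Lean on these libraries where they do the work, as an engineer would, in place of code of your own. Each camera call takes 0.05 s, during which the arm holds its last target.

## Task

Stand the round-bottomed white mortar in the cork ring below the spout of the tipping tray, so that it sits level, setting it down gently, and let go of it. Then press the tray down by its thumb plate, slowly, so that all three pieces of ore slide out of the spout into the mortar, and let the tray come back to level. Do not touch the ore with the gripper, keep the mortar level in its ring, and leave the rest of the bench as it is.

Things in the scene. Friction and masses are not known exactly. Their poses are not given: they have to be found in the camera images.
- mortar_mid (a point): the round-bottomed mortar, white porcelain, 0.55 kg, 70 mm high: lower 47 mm part of a sphere of radius 80, above it an upright round collar 146 mm across outside, wall 9 (the rim can be pinched across the wall from above), inside 52 deep. This point is on its axis half-way up, 35 mm above its lowest point; z points out of the mouth. Starts upright on the table
- ring_seat (a point): the cork ring fixed on the base plate of the tipping stand, outer diameter 120 mm, hole 76 mm, its top 28 mm above the table. This point is the centre of the ring at the height of its top. When the mortar is seated its lowest point is about 18 mm and its rim about 88 mm above the table. The stand and the ring do not move. Axes as for hinge
- hinge (a point): middle of the tray's hinge axis, 80 mm above the table. Its x axis lies along the hinge and its -y axis points level towards the spout and the cork ring (the ring's centre lies 139 mm that way); the robot's side of the stand is -x
- tray (a joint): tilt of the tray in rad: 0 = level, resting on its stop; grows as the spout goes down (rotation about the hinge's +x axis); end stop at 0.68. The hinge has a return spring and the tray swings back to level by itself when let go. Starting it takes about 7 to 14 N down on the thumb plate. The ore begins to slide at about 0.28 to 0.45 and has left by about 0.6
- thumb_plate (a point): press point on the top of the tray's thumb plate, a flat plate 42 mm wide that stands out 68 mm level from the tray's long side facing the robot, near the spout; this point is 47 mm out from the tray's side, 160 mm above the table with the tray level. In the frame of hinge it is, at tilt 0, at x -92, y -41, z +80 mm; it turns about the hinge (at 0.6: 38 mm towards the ring, 37 mm down)
- spout_lip (a point): middle of the tray's open end (spout), on the floor. The tray is an aluminium trough 210 mm long, 84 wide inside, walls 25 high on three sides, floor 160 mm above the table when level; in the frame of hinge the lip is, at tilt 0, at x 0, y -60, z +80 mm. Seen from above the seated mortar just clears the lip of the level tray (6 mm); tipped, the lip hangs over the mortar's mouth
- rock1_mid (a point): a grey lump of ore, about 62 x 42 x 28 mm, 0.11 kg, lying in the tray; this point is at its middle
- rock2_mid (a point): a second grey lump of ore like the first, in the tray; its middle
- rock3_mid (a point): a third grey lump of ore like the first, in the tray; its middle
- dish: bystander: white porcelain dish with a FLAT bottom and straight sides, 120 mm across, 48 mm high; origin at its underside. It and the mortar change places from start to start
- pestle: bystander: white porcelain pestle lying down, 153 mm long, 36 mm thick; origin below its middle
- loupe: bystander: hand lens, 68 mm across with a black handle, lying flat; origin under the lens
- jar: bystander: glass jar, 64 mm across, 85 mm high; origin at its underside
- tape: bystander: roll of amber tape lying flat, 96 mm across, 36 mm high; origin at its underside
- knife: bystander: closed blue cutter, 120 mm long; origin at its underside
There are look-alikes about, which are no part of the job. What is shaped like the part that bears rock3_mid but red is not meant. Leave any turquoise look-alike of the part that bears rock2_mid alone.

How it is judged (in metres and radians):
On the way, in this order (a step that is already met when the one before it is completed fails the run):
1. the mortar sits level in the cork ring, let go (horizontal distance between mortar_mid and ring_seat below 0.01 m and height (world z) of mortar_mid below 0.059 m and angle between mortar_mid's own z axis and vertical below 0.12 rad and contact force between the fingers and mortar below 0.1 N and value of joint tray below 0.1 rad), for 0.3 s.
2. the tray is tipped towards the mortar (value of joint tray above 0.3 rad), for 0.1 s.
At the end, for the whole second after the job is handed in: all three pieces of ore lie in the mortar, the mortar stands in the cork ring, level within 0.15 rad and centred within 12 mm, and the tray is back level (tilt under 0.03 rad) (horizontal distance between each of rock1_mid, rock2_mid, rock3_mid and mortar_mid below 0.07 m and height (world z) of each of rock1_mid, rock2_mid, rock3_mid below 0.11 m and horizontal distance between mortar_mid and ring_seat below 0.012 m and height (world z) of mortar_mid below 0.06 m and angle between mortar_mid's own z axis and vertical below 0.15 rad and value of joint tray below 0.03 rad); the robot touches nothing.
It fails at once if the gripper touches the ore (contact force between the fingers and rock1 above 1 N or contact force between the fingers and rock2 above 1 N or contact force between the fingers and rock3 above 1 N).
It fails at once if a bystander is shifted by over 30 mm (distance of any of dish, pestle, loupe, jar, tape, knife from where it was at the start of the episode above 0.03 m).
It fails at once if the tray is slammed down (over 1.5 rad/s) (velocity of joint tray above 1.5 rad/s).
It fails at once if the mortar is let fall (over 0.45 m/s out of the fingers, a drop of about 10 mm) (contact force between the fingers and mortar below 0.1 N and linear speed of mortar above 0.45 m/s).
It also fails if it takes over 66 s, if anything falls off the work surface, if the arm or the gripper's body presses on something with over 40 N, if the wrist force passes 120 N, or if a joint passes its speed limit or range.

## Working session

There is one attempt and no reset: what is moved stays moved. The work goes in short steps, Python scripts to look and compute and a tool call to move; the robot and the scene stay as the last step left them, time stands still between calls to the robot, and variables do not carry over. Pictures are saved under pics/ and viewed, and the job is handed in when it is done.

Besides the shell and the picture viewer there is one more tool, called after ">>>" as a command line: name --argument value ..., lists and objects as JSON in quotes. arm_command: Moves the arm, as the interface text tells. Its arguments: {"type":"object","properties":{"rows":{"type":"array"},"force":{"type":"number"}},"required":["rows"]}

```bash
ls; mkdir -p pics; cat > h.py <<'E'
import numpy as np, cv2, json
from cell import r
def snap(name,f):
    p=r.camera_params(name); im=r.get_image(name)
    cv2.imwrite('pics/'+f+'.png',cv2.cvtColor(im,cv2.COLOR_RGB2BGR)); 
    json.dump({k:np.asarray(v).tolist() for k,v in p.items()},open('pics/'+f+'.json','w')); return im,p
def load(f):
    return cv2.imread('pics/'+f+'.png'),{k:np.array(v) for k,v in json.load(open('pics/'+f+'.json')).items()}
def Rm(p):
    R=np.array(p['rotation'],float)
    if R.shape==(4,):
        from scipy.spatial.transform import Rotation as T
        return T.from_quat([R[1],R[2],R[3],R[0]]).as_matrix()
    return R
def ray(p,uv):
    K=np.array(p['intrinsics'],float);k=float(p['k1'])
    d=cv2.undistortPoints(np.array([[uv]],float),K,np.array([k,0,0,0,0.]),None,None)[0,0]
    return np.array(p['xyz'],float),Rm(p)@np.array([d[0],d[1],1])
def onz(p,uv,z):
    o,d=ray(p,uv); return o+d*(z-o[2])/d[2]
def proj(p,X):
    K=np.array(p['intrinsics'],float);k=float(p['k1'])
    c=Rm(p).T@(np.array(X,float)-np.array(p['xyz'],float)); s=c[:2]/c[2]; s=s*(1+k*(s@s))
    return (K@np.array([s[0],s[1],1]))[:2]
E
python3 - <<'E'
from h import *
for n in ['side','top','wrist']:
    im,p=snap(n,n+'0'); print(n,p)
print(r.observe(), r.grip_point_offset)
E
```

```text
pics
side {'intrinsics': array([[552.59466278,   0.        , 319.32257731],
       [  0.        , 552.59466278, 242.36421813],
       [  0.        ,   0.        ,   1.        ]]), 'k1': 0.05995192851166766, 'xyz': array([-189.98117682,  982.35111142, 1031.86228229]), 'rotation': array([ 0.13782755, -0.2858978 ,  0.84632729, -0.42778047])}
top {'intrinsics': array([[507.86208629,   0.        , 326.27982732],
       [  0.        , 507.86208629, 242.3130813 ],
       [  0.        ,   0.        ,   1.        ]]), 'k1': -0.06553522381836142, 'xyz': array([ 350.49871336,  -26.77631658, 1194.8482599 ]), 'rotation': array([ 0.0733928 , -0.6954794 ,  0.71209771, -0.06195777])}
wrist {'intrinsics': array([[414.71618209,   0.        , 317.57527081],
       [  0.        , 414.71618209, 241.69964909],
       [  0.        ,   0.        ,   1.        ]]), 'k1': -0.0830558963369669, 'xyz': array([141.63475808, 613.27557007, 384.45099282]), 'rotation': array([0.12066802, 0.80984587, 0.56789025, 0.08419952])}
{'clock': 0.15, 'joint_pos': array([-1.19016479,  0.68976009, -0.19453995,  1.56606663,  0.15731289,
        0.90250903, -0.21508619]), 'joint_velocities': array([ 0.0017213 , -0.0021478 , -0.0011566 , -0.00180333,  0.00040513,
       -0.00104269,  0.00128785]), 'joint_torque': array([-9.77687996e-04, -5.27861202e+01, -1.26844782e+00, -1.53585827e+01,
       -5.25966974e-02,  3.92523085e-03,  1.13915869e-04]), 'position': array([212.32244243, 587.33717081, 238.124347  ]), 'orientation': array([ 0.69646077,  0.12150196,  0.6965521 , -0.12245339]), 'wrist_force': array([ 0.15680639, -0.02549389,  0.24142987]), 'torque': array([-0.01936434,  0.0037794 ,  0.01415696]), 'finger_gap': 88.17575374360408} 18.700000000000003
```

View pics/side0.png

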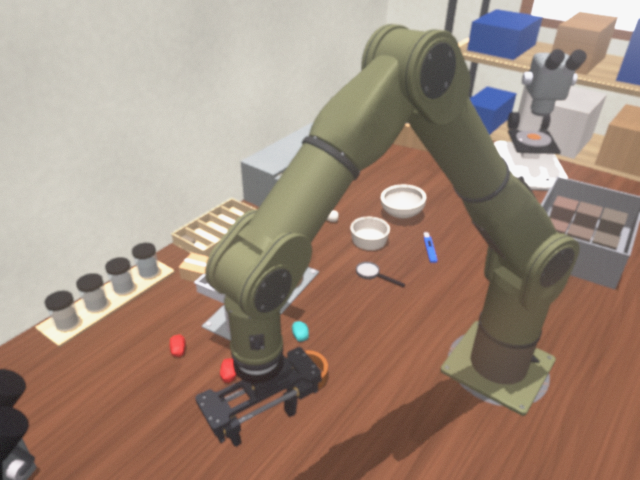

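View pics/top0.png

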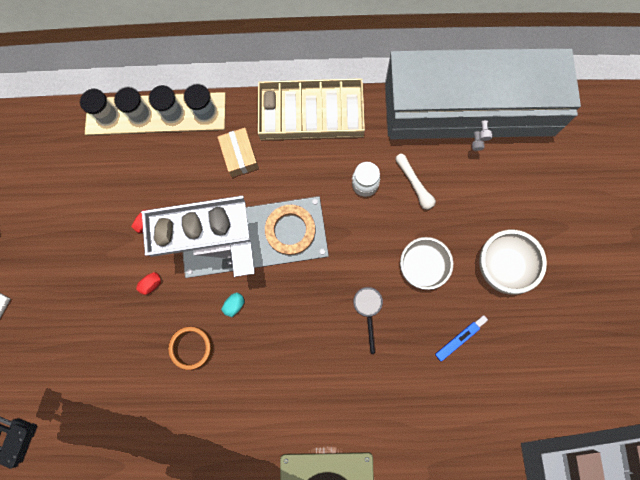

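View pics/wrist0.png

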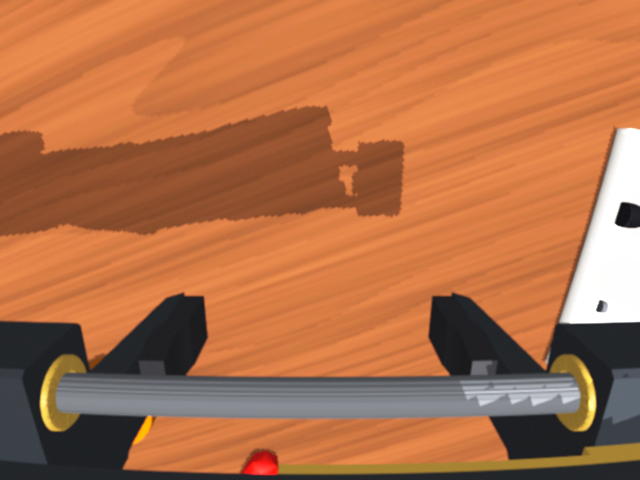

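Top view: the mortar could be taken for the white bowl at (513,262) or the one at (427,264). The ore could be taken for the grey lumps in the tray at (164,232), (192,224), (219,221), the red lumps at (138,222) and (148,284), the turquoise one at (233,305), or the brown lump in the box at (269,100). By size (146 vs 120 mm) the mortar should be the right-hand bowl. Measuring and cropping next.

```bash
cat > m.py <<'E'
from h import *
im,p=load('top0')
hsv=cv2.cvtColor(im,cv2.COLOR_BGR2HSV)
def fitcircle(P):
    A=np.c_[2*P[:,0],2*P[:,1],np.ones(len(P))]; s=np.linalg.lstsq(A,(P**2).sum(1),rcond=None)[0]
    return s[:2],np.sqrt(s[2]+s[:2]@s[:2])
white=((hsv[...,1]<50)&(hsv[...,2]>110)).astype(np.uint8)*255
cs,_=cv2.findContours(white,cv2.RETR_EXTERNAL,cv2.CHAIN_APPROX_NONE)
for c in cs:
    if cv2.contourArea(c)<500: continue
    x,y,w,h=cv2.boundingRect(c); print('white',x,y,w,h,cv2.contourArea(c))
    if x>380 and y>220 and y<280:
        for z in (48,70):
            P=np.array([onz(p,q,z)[:2] for q in cv2.convexHull(c)[:,0].astype(float)])
            print(z,fitcircle(P))
cork=((hsv[...,0]>8)&(hsv[...,0]<25)&(hsv[...,1]>70)&(hsv[...,2]>130)).astype(np.uint8)*255
roi=np.zeros_like(cork); roi[195:265,255:325]=cork[195:265,255:325]
cs,_=cv2.findContours(roi,cv2.RETR_CCOMP,cv2.CHAIN_APPROX_NONE)
for c in cs:
    if cv2.contourArea(c)<300: continue
    P=np.array([onz(p,q,28)[:2] for q in c[:,0].astype(float)]); print('cork',cv2.boundingRect(c),fitcircle(P))
# big zooms
a=cv2.resize(im[185:290,125:340],None,fx=3.7,fy=3.7,interpolation=cv2.INTER_CUBIC); cv2.imwrite('pics/z1.png',a)
b=cv2.resize(im[215:310,385:560],None,fx=4,fy=4,interpolation=cv2.INTER_CUBIC); cv2.imwrite('pics/z2.png',b)
print(a.shape)
E
python3 m.py
```

```text
white 541 438 99 42 1721.5
white 353 287 30 29 613.0
white 400 237 53 53 2128.0
48 (array([ 520.0493511 , -237.70803989]), np.float64(60.497293191088005))
70 (array([ 516.79685977, -233.66173483]), np.float64(59.33677309724221))
white 480 230 67 64 3249.5
48 (array([ 519.08583697, -437.38733865]), np.float64(75.5564875794739))
70 (array([ 515.85182873, -429.5105839 ]), np.float64(74.10708683059399))
white 141 196 188 82 10516.5
white 352 162 28 34 682.0
white 396 154 40 55 561.0
white 395 109 183 10 997.5
white 86 99 64 35 842.0
white 282 82 79 51 2414.0
white 0 26 640 84 37787.5
white 0 0 640 33 11195.0
cork (265, 205, 50, 49) (array([611.93107325,  75.69120301]), np.float64(58.37578950559532))
cork (273, 213, 34, 33) (array([611.7905649 ,  75.55156357]), np.float64(38.90640007534993))
(388, 796, 3)
```

View pics/z1.png

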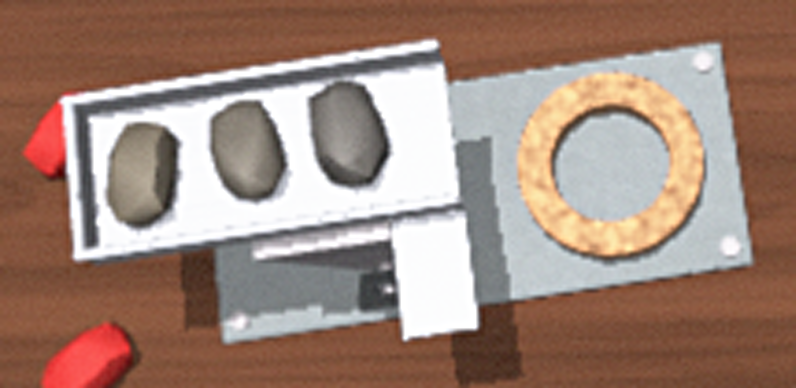

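View pics/z2.png

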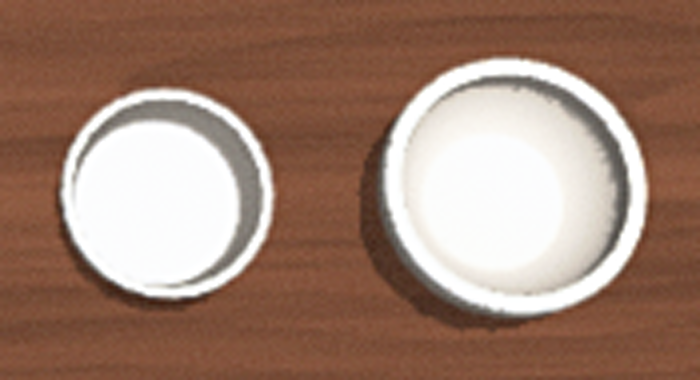

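```bash
cat > m2.py <<'E'
from h import *
from scipy.spatial.transform import Rotation as T
im,p=load('top0')
def full(x,y): return (125+(x+.5)/3.7-.5,185+(y+.5)/3.7-.5)
L=lambda a,b,z:(lambda v:(v/np.linalg.norm(v)))((onz(p,full(*b),z)-onz(p,full(*a),z))[:2])
print('base edge',L((225,342),(752,264),3),L((450,82),(718,43),3))
print('tray wall',L((65,98),(437,42),185),L((76,260),(462,205),185))
print('plate corners',[onz(p,full(*q),160)[:2].round(1) for q in ((392,222),(403,339),(477,327),(464,212))])
print('lip',onz(p,full(440,50),185),onz(p,full(462,205),185))
o=r.observe();q=o['orientation'];R=T.from_quat([q[1],q[2],q[3],q[0]]).as_matrix();print(R.round(3))
for n,uv in dict(jar=(366,180),pestle=(416,182),knife=(462,339),loupe=(368,302),dish=(427,264)).items(): print(n,onz(p,uv,20).round())
E
python3 m2.py
```

```text
base edge [ 0.12420872 -0.99225611] [ 0.12147646 -0.99259431]
tray wall [ 0.12374188 -0.99231444] [ 0.11784551 -0.99303194]
plate corners [array([551.7, 187.6]), array([485.2, 180.5]), array([490.9, 139.1]), array([556.4, 146.8])]
lip [644.23511892 156.79051231 185.        ] [555.38881771 143.69683291 185.        ]
[[-0.     0.34   0.94 ]
 [-0.001  0.94  -0.34 ]
 [-1.    -0.001  0.   ]]
jar [ 730. -109.   20.]
pestle [ 721. -230.   20.]
knife [ 347. -314.   20.]
loupe [ 436. -103.   20.]
dish [ 521. -244.   20.]
```

>>> arm_command --rows '[{"slide":[0,0,4.9],"twist":[4.5,0,0],"grip":0},{"slide":[0,0,4.9],"twist":[4.5,0,0],"grip":0},{"slide":[0,0,4.9],"twist":[4.5,0,0],"grip":0},{"slide":[0,0,4.9],"twist":[4.5,0,0],"grip":0},{"slide":[0,0,4.9],"twist":[4.5,0,0],"grip":0},{"slide":[0,0,4.9],"twist":[4.5,0,0],"grip":0},{"slide":[0,0,4.9],"twist":[4.5,0,0],"grip":0},{"slide":[0,0,4.9],"twist":[4.5,0,0],"grip":0},{"slide":[0,0,4.9],"twist":[4.5,0,0],"grip":0},{"slide":[0,0,4.9],"twist":[4.5,0,0],"grip":0},{"slide":[0,0,4.9],"twist":[4.5,0,0],"grip":0},{"slide":[0,0,4.9],"twist":[4.5,0,0],"grip":0},{"slide":[0,0,4.9],"twist":[4.5,0,0],"grip":0},{"slide":[0,0,4.9],"twist":[4.5,0,0],"grip":0}]'

```text
clock: 1.55
position: [637.1, 90.8, 228.6]
orientation: [0.521, 0.473, 0.528, -0.475]
wrist_force: [0.9, 0.3, -0.4]
finger_gap: 88.0
```

>>> arm_command --rows '[{"slide":[-1,0,4.5],"twist":[4.5,0,0],"grip":0},{"slide":[-1,0,4.5],"twist":[4.5,0,0],"grip":0},{"slide":[0,0,0],"twist":[0,0,0],"grip":0}]'

```text
clock: 1.85
position: [642.5, -14.4, 247.7]
orientation: [-0.479, -0.515, -0.482, 0.523]
wrist_force: [1.0, 0.1, 0.2]
finger_gap: 87.9
```

```bash
python3 - <<'E'
from h import *
im,p=snap('wrist','w1'); print(p['xyz'],r.observe()['position'],proj(p,[612,75.6,28]))
E
```

```text
[650.01366083  61.48550944 393.69468035] [642.22117606  -9.63254086 246.89413882] [276.13883668 101.03876901]
```

View pics/w1.png

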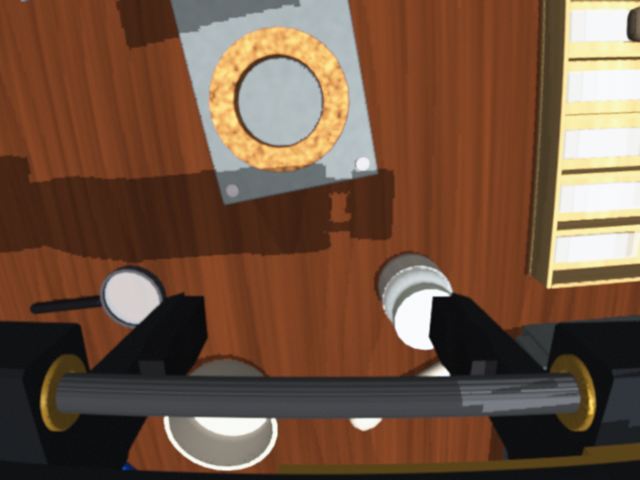

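The ring is at about (279,98) here, close to the predicted (276,101). Computing its centre from this view.

```bash
cat > ringw.py <<'E'
from h import *
import sys
def fitcircle(P):
    A=np.c_[2*P[:,0],2*P[:,1],np.ones(len(P))]; s=np.linalg.lstsq(A,(P**2).sum(1),rcond=None)[0]
    return s[:2],np.sqrt(s[2]+s[:2]@s[:2])
im,p=load(sys.argv[1]); hsv=cv2.cvtColor(im,cv2.COLOR_BGR2HSV)
m=((hsv[...,0]>12)&(hsv[...,0]<25)&(hsv[...,2]>190)&(hsv[...,1]>60)).astype(np.uint8)*255; m[:,400:]=0
m=cv2.morphologyEx(m,cv2.MORPH_CLOSE,np.ones((5,5)))
cs,_=cv2.findContours(m,cv2.RETR_CCOMP,cv2.CHAIN_APPROX_NONE)
for c in cs:
    if cv2.contourArea(c)<2000: continue
    P=np.array([onz(p,q,28)[:2] for q in c[:,0].astype(float)]); print(cv2.boundingRect(c),fitcircle(P))
E
python3 ringw.py w1
```

```text
(209, 26, 140, 143) (array([613.50058742,  75.92363832]), np.float64(58.53796871714541))
(232, 53, 93, 96) (array([613.46309699,  75.13360392]), np.float64(38.77525981893001))
```

>>> arm_command --rows '[{"slide":[0,0,4.9],"twist":[4.5,0,0],"grip":0},{"slide":[0,0,4.9],"twist":[4.5,0,0],"grip":0},{"slide":[0,-0.4,4.9],"twist":[4.5,0,0],"grip":0},{"slide":[0,-0.4,4.9],"twist":[4.5,0,0],"grip":0},{"slide":[0,-0.4,4.9],"twist":[4.5,0,0],"grip":0},{"slide":[0,-0.4,4.9],"twist":[4.5,0,0],"grip":0},{"slide":[0,-0.4,4.9],"twist":[4.5,0,0],"grip":0},{"slide":[0,-0.4,4.9],"twist":[4.5,0,0],"grip":0},{"slide":[0,0,0],"twist":[0,0,0],"grip":0}]'

```text
clock: 2.8
position: [491.8, -349.8, 239.5]
orientation: [-0.293, -0.638, -0.308, 0.642]
wrist_force: [0.2, -0.1, 1.1]
finger_gap: 88.2
```

```bash
python3 - <<'E'
from h import *
im,p=snap('wrist','w2'); print(p['xyz'],r.observe()['position'],proj(p,[516,-430,70]))
E
```

```text
[ 542.09069808 -293.95007711  386.17993596] [ 495.25397222 -345.64456717  239.26577751] [408.23672268 273.12505178]
```

View pics/w2.png

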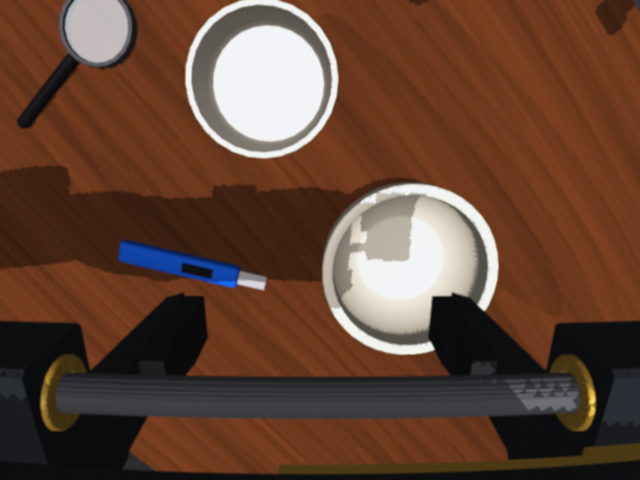

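The mortar's mouth is centred near (410,268) and the dish is at (262,78). Fitting the rim circle on its unoccluded part.

```bash
cat > morw.py <<'E'
from h import *
from ringw import fitcircle
im,p=load('w2'); hsv=cv2.cvtColor(im,cv2.COLOR_BGR2HSV)
m=((hsv[...,1]<60)&(hsv[...,2]>100)).astype(np.uint8)*255
m[:170]=0;m[:,:305]=0;m[:,530:]=0;m[358:]=0
cs,_=cv2.findContours(m,cv2.RETR_EXTERNAL,cv2.CHAIN_APPROX_NONE)
c=max(cs,key=cv2.contourArea); h=cv2.convexHull(c)[:,0].astype(float)
P=np.array([onz(p,q,70)[:2] for q in h])
for k in range(4):
    ce,R=fitcircle(P); d=np.linalg.norm(P-ce,axis=1)-R; print(len(P),ce,R,d.std()); P=P[abs(d)<2*d.std()]
d=np.linalg.norm(P-ce,axis=1)-R
E
python3 morw.py w2; python3 - <<'E'
from h import *
o=r.observe();print(o['position'],o['orientation'])
E
```

```text
52 [ 516.6616609  -431.62124722] 73.39955075578723 1.0999775653950483
52 [ 516.6616609  -431.62124722] 73.39955075578723 1.0999775653950483
52 [ 516.6616609  -431.62124722] 73.39955075578723 1.0999775653950483
52 [ 516.6616609  -431.62124722] 73.39955075578723 1.0999775653950483
[ 495.25397222 -345.64456717  239.26577751] [-0.29452248 -0.63817124 -0.31042479  0.64002378]
```

```bash
cat > to.py <<'E'
from h import *
import sys
from scipy.spatial.transform import Rotation as T
x,y,z,yaw=map(float,sys.argv[1:5])
o=r.observe();q=o['orientation'];R=T.from_quat([q[1],q[2],q[3],q[0]]).as_matrix()
a=np.radians(yaw); Y=np.array([np.cos(a),np.sin(a),0]);X=np.array([0,0,-1.]);G=np.c_[X,Y,np.cross(X,Y)]
print('slide cm',(R.T@(np.array([x,y,z])-o['position'])/10).round(2),'twist',np.degrees(T.from_matrix(R.T@G).as_rotvec()).round(2))
print('clock',round(o['clock'],2),'F',o['wrist_force'].round(1),'pos',o['position'].round(1),'gap',round(o['finger_gap'],1),'yaw',np.degrees(np.arctan2(R[1,1],R[0,1])).round(1),'tool z',R[:,2].round(3), 'q',o['joint_pos'].round(2))
E
python3 - <<'E'
import numpy as np
a=np.radians(-39.9);e=np.array([np.cos(a),np.sin(a)]);print(np.array([516.6,-431.2])-68.5*e)
E
python3 to.py 464 -387.3 120 -39.9
```

```text
[ 464.0491871  -387.26070024]
slide cm [11.88  0.48  5.29] twist [ 0.55 -0.41  1.23]
clock 2.85 F [ 0.1 -0.5 -0.8] pos [ 495.3 -345.6  239.3] gap 88.3 yaw -39.3 tool z [-0.634 -0.773 -0.007] q [ 0.42  0.68  0.22  1.62 -0.19  0.88  0.03]
```

>>> arm_command --rows '[{"slide":[1,0.2,2.6],"twist":[0.3,-0.2,0.6],"grip":0},{"slide":[1,0.2,2.5],"twist":[0.2,-0.2,0.6],"grip":0},{"slide":[3.5,0,0.2],"twist":[0,0,0],"grip":0},{"slide":[3.5,0,0],"twist":[0,0,0],"grip":0},{"slide":[2.5,0,0],"twist":[0,0,0],"grip":0},{"slide":[0,0,0],"twist":[0,0,0],"grip":0}]'

```text
clock: 3.45
position: [478.9, -373.6, 119.1]
orientation: [0.307, 0.641, 0.311, -0.631]
wrist_force: [-0.7, 1.0, -0.1]
finger_gap: 88.2
```

```bash
python3 to.py 464 -387.3 50 -39.9
```

```text
slide cm [ 6.88 -0.33  2.11] twist [ 1.68 -0.9  -0.08]
clock 3.45 F [-0.7  1.  -0.1] pos [ 478.9 -373.6  119.1] gap 88.2 yaw -38.2 tool z [-0.619 -0.786 -0.016] q [ 0.51  0.83  0.15  1.73 -0.23  0.6   0.13]
```

>>> arm_command --rows '[{"slide":[0,-0.2,1.5],"twist":[0.8,-0.5,0],"grip":0},{"slide":[0.5,-0.1,0.8],"twist":[0.8,-0.4,0],"grip":0},{"slide":[2,0,0.2],"twist":[0.2,0,0],"grip":0},{"slide":[2,0,0],"twist":[0,0,0],"grip":0},{"slide":[0,0,0],"twist":[0,0,0],"grip":0}]'

```text
clock: 3.95
position: [465.4, -392.3, 77.7]
orientation: [0.303, 0.642, 0.296, -0.639]
wrist_force: [0.3, 0.7, -0.4]
finger_gap: 88.2
```

```bash
python3 to.py 464 -387.3 50 -39.9; python3 - <<'E'
from h import *
im,p=snap('wrist','w3'); print(proj(p,[516.6,-431.2,70]))
E
```

```text
slide cm [ 2.76 -0.46 -0.3 ] twist [ 0.05 -0.03 -0.63]
clock 3.95 F [ 0.3  0.7 -0.4] pos [ 465.4 -392.3   77.7] gap 88.2 yaw -39.9 tool z [-0.641 -0.768 -0.   ] q [ 0.54  0.89  0.14  1.75 -0.23  0.5   0.14]
[473.19493487 300.52971357]
```

View pics/w3.png

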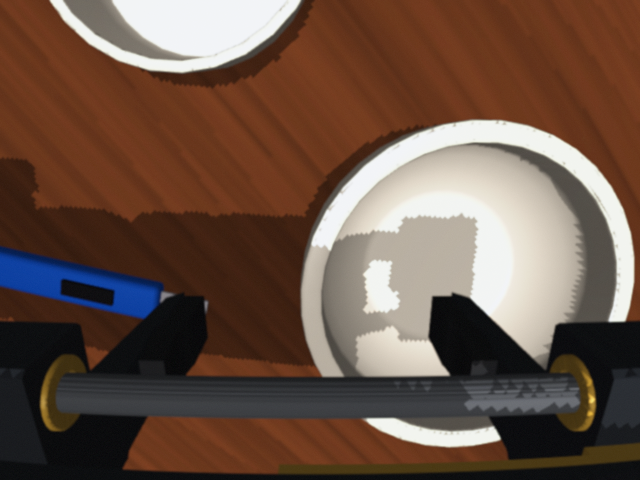

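>>> arm_command --rows '[{"slide":[0.8,-0.4,-0.3],"twist":[0,0,-0.5],"grip":0},{"slide":[1.2,-0.1,0],"twist":[0,0,0],"grip":0},{"slide":[0.5,0,0],"twist":[0,0,0],"grip":0},{"slide":[0,0,0],"twist":[0,0,0],"grip":0}]'

```text
clock: 4.4
position: [466.0, -388.9, 55.7]
orientation: [0.303, 0.642, 0.296, -0.639]
wrist_force: [0.0, -0.2, 0.4]
finger_gap: 88.1
```

```bash
python3 to.py 464 -387.3 50 -39.9
```

```text
slide cm [ 0.57 -0.26  0.  ] twist [ 0.02 -0.01 -0.58]
clock 4.4 F [ 0.  -0.2  0.4] pos [ 466.  -388.9   55.7] gap 88.1 yaw -39.9 tool z [-0.641 -0.767 -0.   ] q [ 0.54  0.92  0.13  1.76 -0.24  0.46  0.15]
```

>>> arm_command --rows '[{"slide":[0.7,-0.35,0],"twist":[0,0,-0.8],"grip":0},{"slide":[0.1,-0.1,0],"twist":[0,0,-0.2],"grip":0},{"slide":[0,0,0],"twist":[0,0,0],"grip":120},{"slide":[0,0,0],"twist":[0,0,0],"grip":180}]'

```text
clock: 4.8
position: [462.4, -386.1, 47.2]
orientation: [-0.297, -0.639, -0.302, 0.642]
wrist_force: [-0.7, -0.3, 0.9]
finger_gap: 74.3
```

```bash
python3 to.py 464 -387.3 50 -39.9
```

```text
slide cm [-0.29  0.2  -0.01] twist [ 0.02 -0.01  0.49]
clock 4.8 F [-0.7 -0.3  0.9] pos [ 462.4 -386.1   47.2] gap 74.3 yaw -39.9 tool z [-0.641 -0.767 -0.   ] q [ 0.55  0.94  0.13  1.76 -0.24  0.47  0.15]
```

>>> arm_command --rows '[{"slide":[-0.25,0.15,0],"twist":[0,0,0.4],"grip":180},{"slide":[0,0,0],"twist":[0,0,0],"grip":190},{"slide":[0,0,0],"twist":[0,0,0],"grip":200},{"slide":[0,0,0],"twist":[0,0,0],"grip":200},{"slide":[0,0,0],"twist":[0,0,0],"grip":200}]' --force 20

```text
clock: 5.3
position: [464.1, -387.5, 50.6]
orientation: [0.3, 0.641, 0.299, -0.64]
wrist_force: [0.0, -0.2, 0.3]
finger_gap: 34.2
```

```bash
python3 to.py 464 -387.3 50 -39.9
```

```text
slide cm [ 0.06 -0.02 -0.01] twist [ 0.02 -0.01 -0.03]
clock 5.3 F [ 0.  -0.2  0.3] pos [ 464.1 -387.5   50.6] gap 34.2 yaw -39.9 tool z [-0.641 -0.767 -0.   ] q [ 0.55  0.93  0.13  1.76 -0.24  0.46  0.15]
```

>>> arm_command --rows '[{"slide":[0,0,0],"twist":[0,0,0],"grip":215},{"slide":[0,0,0],"twist":[0,0,0],"grip":225},{"slide":[0,0,0],"twist":[0,0,0],"grip":240},{"slide":[0,0,0],"twist":[0,0,0],"grip":255},{"slide":[0,0,0],"twist":[0,0,0],"grip":255},{"slide":[0,0,0],"twist":[0,0,0],"grip":255}]' --force 20

```text
clock: 5.9
position: [464.1, -388.1, 50.6]
orientation: [0.3, 0.641, 0.299, -0.641]
wrist_force: [0.3, -0.3, 0.4]
finger_gap: 9.0
```

>>> arm_command --rows '[{"slide":[0,0,0],"twist":[0,0,0],"grip":255},{"slide":[0,0,0],"twist":[0,0,0],"grip":255},{"slide":[0,0,0],"twist":[0,0,0],"grip":255}]' --force 60

```text
clock: 6.2
position: [464.1, -388.0, 50.5]
orientation: [0.3, 0.641, 0.299, -0.64]
wrist_force: [0.8, 0.1, -0.3]
finger_gap: 8.3
```

```bash
python3 to.py 464 -387.3 50 -39.9; python3 - <<'E'
from h import *
im,p=snap('wrist','w4')
E
```

```text
slide cm [ 0.05 -0.05 -0.04] twist [ 0.01  0.01 -0.06]
clock 6.2 F [ 0.8  0.1 -0.3] pos [ 464.1 -388.    50.5] gap 8.3 yaw -39.9 tool z [-0.641 -0.767  0.   ] q [ 0.55  0.93  0.13  1.76 -0.24  0.46  0.15]
```

View pics/w4.png

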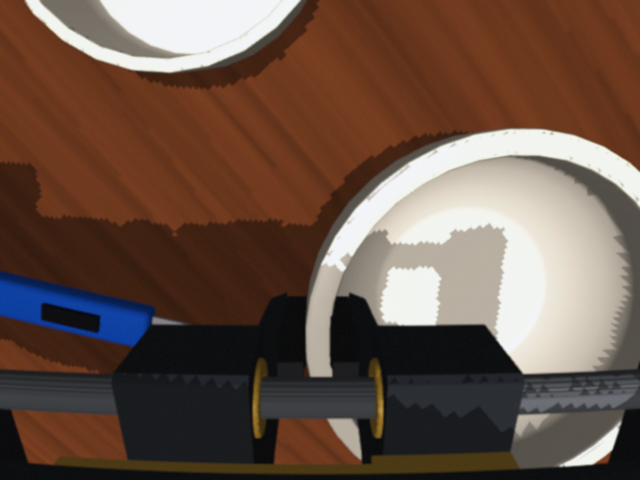

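The fingers straddle the rim wall near (318,330), gap about 8 mm. Lifting gently.

>>> arm_command --rows '[{"slide":[-0.6,0,0],"twist":[0,0,0],"grip":255},{"slide":[-1,0,0],"twist":[0,0,0],"grip":255},{"slide":[-1.5,0,0],"twist":[0,0,0],"grip":255},{"slide":[-1.5,0,0],"twist":[0,0,0],"grip":255},{"slide":[-1.5,0,0],"twist":[0,0,0],"grip":255},{"slide":[-1.5,0,0],"twist":[0,0,0],"grip":255},{"slide":[-0.5,0,0],"twist":[0,0,0],"grip":255},{"slide":[0,0,0],"twist":[0,0,0],"grip":255}]' --force 60

```text
clock: 7.05
position: [457.6, -380.8, 131.9]
orientation: [-0.293, -0.638, -0.307, 0.643]
wrist_force: [0.0, -0.5, -6.8]
finger_gap: 8.6
```

```bash
python3 to.py 464 -387.3 175 -39.9; python3 - <<'E'
from h import *
im,p=snap('wrist','w5');snap('side','s5')
E
```

```text
slide cm [-4.33  0.82  0.08] twist [ 0.05 -0.07  1.23]
clock 7.05 F [ 0.  -0.5 -6.8] pos [ 457.6 -380.8  131.9] gap 8.6 yaw -39.8 tool z [-0.641 -0.768 -0.001] q [ 0.52  0.81  0.18  1.74 -0.22  0.63  0.13]
```

View pics/w5.png

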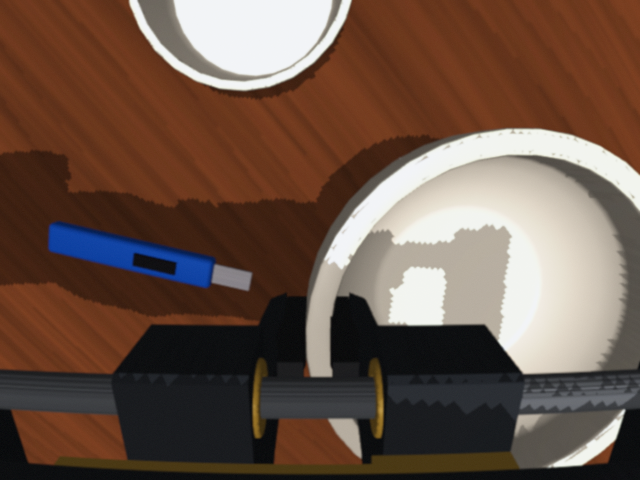

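View pics/s5.png

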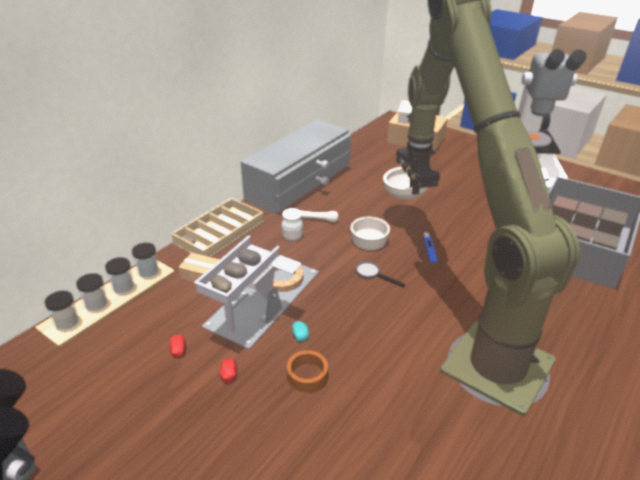

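>>> arm_command --rows '[{"slide":[-2,0.3,0],"twist":[0,0,0.6],"grip":255},{"slide":[-2.5,0.2,-0.5],"twist":[-0.5,0,0.6],"grip":255},{"slide":[-1,0,-1.5],"twist":[-1.5,0,0.1],"grip":255},{"slide":[0,0,-2.5],"twist":[-2.5,0,0],"grip":255},{"slide":[0,0,-3],"twist":[-3,0,0],"grip":255},{"slide":[0,0,-3],"twist":[-3,0,0],"grip":255},{"slide":[0,0,-3],"twist":[-3,0,0],"grip":255},{"slide":[0,0,-3],"twist":[-3,0,0],"grip":255}]' --force 60

```text
clock: 7.95
position: [547.7, -240.2, 179.3]
orientation: [-0.385, -0.587, -0.395, 0.592]
wrist_force: [-0.1, -0.3, -6.9]
finger_gap: 8.5
```

```bash
python3 to.py 545.2 67.3 185 7
```

```text
slide cm [ -0.34 -12.23 -28.21] twist [-29.96  -0.29   0.9 ]
clock 7.95 F [-0.1 -0.3 -6.9] pos [ 547.7 -240.2  179.3] gap 8.5 yaw -23.0 tool z [-0.39  -0.921 -0.001] q [ 0.25  0.74  0.15  1.7  -0.15  0.73  0.08]
```

>>> arm_command --rows '[{"slide":[-0.3,-0.4,-3],"twist":[-3,0,0.4],"grip":255},{"slide":[0,-0.4,-3],"twist":[-3,0,0.4],"grip":255},{"slide":[0,-0.5,-3],"twist":[-3,0,0],"grip":255},{"slide":[0,-0.5,-3],"twist":[-3,0,0],"grip":255},{"slide":[0,-0.5,-3],"twist":[-3,0,0],"grip":255},{"slide":[0,-0.5,-3],"twist":[-3,0,0],"grip":255},{"slide":[0,-0.5,-2.5],"twist":[-2.5,0,0],"grip":255},{"slide":[0,-0.5,-1.5],"twist":[-1.5,0,0],"grip":255},{"slide":[0,-0.3,-0.5],"twist":[-0.5,0,0],"grip":255},{"slide":[0,0,0],"twist":[0,0,0],"grip":255}]' --force 60

```text
clock: 8.95
position: [552.2, 14.2, 173.8]
orientation: [0.501, 0.49, 0.517, -0.491]
wrist_force: [-0.4, -0.6, -7.3]
finger_gap: 8.3
```

```bash
python3 to.py 545.2 67.3 185 7
```

```text
slide cm [-1.03 -0.52 -5.35] twist [-4.85 -0.92  0.96]
clock 8.95 F [-0.4 -0.6 -7.3] pos [552.2  14.2 173.8] gap 8.3 yaw 2.2 tool z [ 0.037 -0.999 -0.015] q [-0.13  0.69  0.05  1.84 -0.08  0.63  0.02]
```

>>> arm_command --rows '[{"slide":[1.5,-0.2,-0.3],"twist":[-1,-0.5,0.5],"grip":255},{"slide":[2,-0.2,-0.5],"twist":[-1,-0.5,0.5],"grip":255},{"slide":[2,-0.2,-1],"twist":[-1,0,0],"grip":255},{"slide":[0.5,0,-1.5],"twist":[-1,0,0],"grip":255},{"slide":[0,0,-1],"twist":[-0.8,0,0],"grip":255},{"slide":[0,0,-0.5],"twist":[0,0,0],"grip":255},{"slide":[0,0,0],"twist":[0,0,0],"grip":255}]' --force 60

```text
clock: 9.65
position: [546.0, 53.3, 113.9]
orientation: [0.531, 0.471, 0.522, -0.473]
wrist_force: [0.1, 0.3, -5.8]
finger_gap: 8.6
```

```bash
python3 to.py 545.2 67.3 110 7;  python3 - <<'E'
from h import *
im,p=snap('wrist','w6');snap('top','t6')
E
```

```text
slide cm [ 0.37  0.07 -1.41] twist [-0.78  0.64 -0.41]
clock 9.65 F [ 0.1  0.3 -5.8] pos [546.   53.3 113.9] gap 8.6 yaw 6.2 tool z [ 0.108 -0.994  0.011] q [-0.22  0.78  0.06  1.92 -0.07  0.44 -0.01]
```

View pics/w6.png

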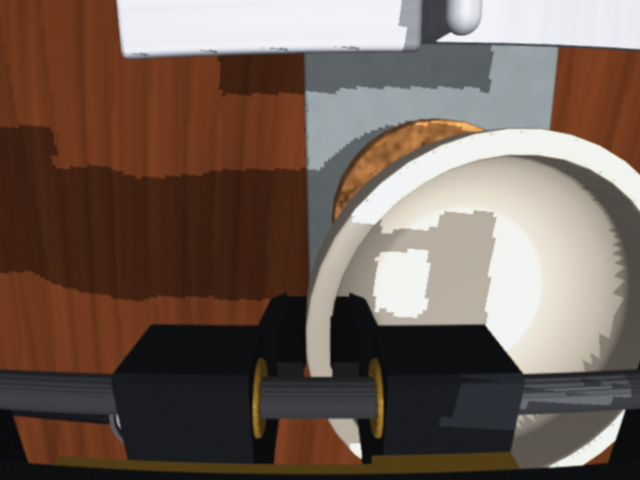

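View pics/t6.png

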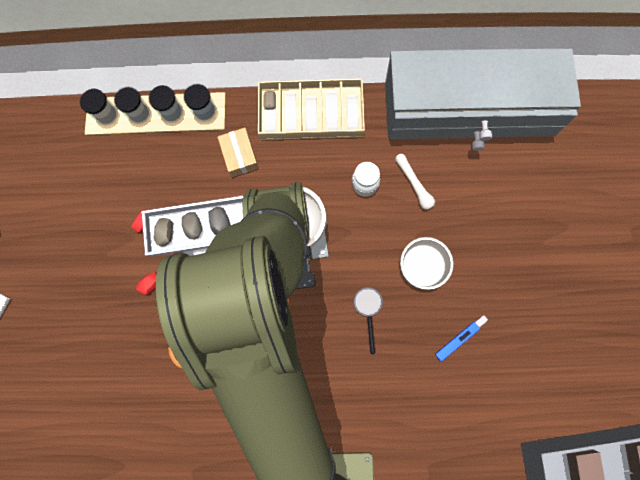

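```bash
cat > mc.py <<'E'
from h import *
import sys
from scipy.optimize import least_squares
f=sys.argv[1]; zr=float(sys.argv[2])
im,p=load(f); hsv=cv2.cvtColor(im,cv2.COLOR_BGR2HSV)
m=((hsv[...,1]<70)&(hsv[...,2]>150)&(hsv[...,0]<40)).astype(np.uint8)*255
E=cv2.Canny(im,60,150)
# outer edge: for each angle around pixel centre guess, outermost white
cu,cv=505,300; pts=[]
for a in np.radians(np.arange(170,300,2.5)):
    for rr in np.arange(230,120,-0.5):
        u,v=cu+rr*np.cos(a),cv+rr*np.sin(a)
        if 2<u<636 and 115<v<290 and m[int(round(v)),int(round(u))]: pts.append((u,v));break
pts=np.array(pts); P=np.array([onz(p,q,zr)[:2] for q in pts])
s=least_squares(lambda t:np.linalg.norm(P-t,axis=1)-73,P.mean(0),loss='soft_l1'); 
A=np.c_[2*P,np.ones(len(P))];q=np.linalg.lstsq(A,(P**2).sum(1),rcond=None)[0]
print(len(P),'c fixedR',s.x,'rms',np.sqrt((s.fun**2).mean()),'free',q[:2],np.sqrt(q[2]+q[:2]@q[:2]))
print(pts[::6].round())
E
python3 mc.py w4 70; python3 mc.py w6 133.5
```

```text
46 c fixedR [ 515.51247517 -430.76156556] rms 0.5567656084244242 free [ 516.71306811 -424.78572595] 67.39623626515184
[[315. 283.]
 [334. 238.]
 [363. 200.]
 [396. 171.]
 [434. 149.]
 [476. 134.]
 [520. 129.]
 [566. 133.]]
46 c fixedR [612.85014073  61.13496086] rms 1.4264697837522182 free [607.42093689  69.12279923] 64.14804253253901
[[316. 283.]
 [335. 238.]
 [363. 200.]
 [396. 171.]
 [434. 148.]
 [476. 133.]
 [520. 128.]
 [566. 133.]]
```

>>> arm_command --rows '[{"slide":[0.4,0.1,-1.2],"twist":[-0.6,0.5,-0.3],"grip":255},{"slide":[0.4,0,-0.4],"twist":[-0.2,0.2,-0.1],"grip":255},{"slide":[0.2,0,0],"twist":[0,0,0],"grip":255},{"slide":[0,0,0],"twist":[0,0,0],"grip":255}]' --force 60

```text
clock: 10.15
position: [546.5, 68.2, 104.1]
orientation: [0.53, 0.47, 0.529, -0.468]
wrist_force: [-0.8, -0.4, -6.2]
finger_gap: 8.4
```

```bash
python3 to.py 545.2 67.3 69 7
```

```text
slide cm [ 3.51 -0.15  0.08] twist [-0.1  -0.04 -0.13]
clock 10.15 F [-0.8 -0.4 -6.2] pos [546.5  68.2 104.1] gap 8.4 yaw 6.9 tool z [ 0.12  -0.993 -0.001] q [-0.23  0.79  0.04  1.91 -0.07  0.44 -0.02]
```

>>> arm_command --rows '[{"slide":[0.7,-0.1,0.1],"twist":[0,0,-0.1],"grip":255},{"slide":[0.7,-0.1,0],"twist":[0,0,0],"grip":255},{"slide":[0.6,0,0],"twist":[0,0,0],"grip":255},{"slide":[0,0,0],"twist":[0,0,0],"grip":255}]' --force 60

```text
clock: 10.55
position: [544.3, 65.9, 82.0]
orientation: [0.529, 0.469, 0.529, -0.47]
wrist_force: [-0.3, 0.3, -6.2]
finger_gap: 8.2
```

```bash
python3 to.py 545.2 67.3 69 7; python3 - <<'E'
from h import *
snap('side','s7'); im,_=load('s7'); cv2.imwrite('pics/s7c.png',cv2.resize(im[220:360,180:340],None,fx=4,fy=4,interpolation=cv2.INTER_CUBIC))
E
```

```text
slide cm [ 1.3   0.11 -0.13] twist [-0.18  0.01  0.02]
clock 10.55 F [-0.3  0.3 -6.2] pos [544.3  65.9  82. ] gap 8.2 yaw 6.8 tool z [ 0.119 -0.993  0.   ] q [-0.23  0.83  0.04  1.92 -0.07  0.39 -0.01]
```

View pics/s7c.png

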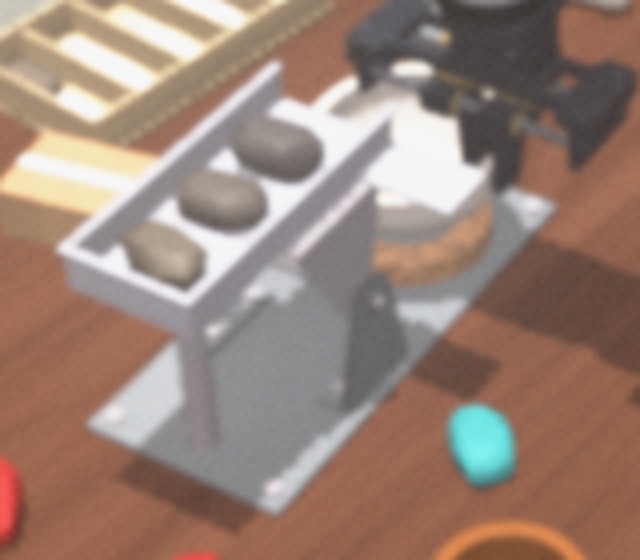

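The mortar is just above the ring in the crop, around (430,220). Lowering slowly.

>>> arm_command --rows '[{"slide":[0.4,0.1,-0.1],"twist":[-0.1,0,0],"grip":255},{"slide":[0.3,0,0],"twist":[0,0,0],"grip":255},{"slide":[0.3,0,0],"twist":[0,0,0],"grip":255},{"slide":[0,0,0],"twist":[0,0,0],"grip":255}]' --force 60

```text
clock: 11.0
position: [546.2, 67.1, 71.9]
orientation: [0.53, 0.469, 0.529, -0.468]
wrist_force: [0.3, -1.0, -6.0]
finger_gap: 8.5
```

```bash
python3 to.py 545.2 67.3 68.5 7
```

```text
slide cm [ 0.34 -0.1  -0.03] twist [-0.07  0.01 -0.1 ]
clock 11.0 F [ 0.3 -1.  -6. ] pos [546.2  67.1  71.9] gap 8.5 yaw 6.9 tool z [ 0.121 -0.993  0.   ] q [-0.23  0.85  0.04  1.92 -0.07  0.37 -0.01]
```

>>> arm_command --rows '[{"slide":[0.15,-0.1,0],"twist":[0,0,-0.1],"grip":255},{"slide":[0.1,0,0],"twist":[0,0,0],"grip":255},{"slide":[0,0,0],"twist":[0,0,0],"grip":255}]' --force 60

```text
clock: 11.3
position: [545.8, 66.8, 70.7]
orientation: [0.53, 0.469, 0.529, -0.469]
wrist_force: [-1.1, -1.0, -1.3]
finger_gap: 8.4
```

```bash
python3 to.py 545.2 67.3 68.5 7
```

```text
slide cm [ 0.22 -0.05 -0.06] twist [-0.11  0.02 -0.1 ]
clock 11.3 F [-1.1 -1.  -1.3] pos [545.8  66.8  70.7] gap 8.4 yaw 6.9 tool z [ 0.12  -0.993  0.   ] q [-0.23  0.85  0.04  1.92 -0.08  0.36 -0.01]
```

>>> arm_command --rows '[{"slide":[0.1,0,0],"twist":[0,0,0],"grip":255},{"slide":[0.05,0,0],"twist":[0,0,0],"grip":255},{"slide":[0,0,0],"twist":[0,0,0],"grip":255}]' --force 60

```text
clock: 11.6
position: [545.7, 66.7, 70.3]
orientation: [0.53, 0.47, 0.529, -0.468]
wrist_force: [-1.5, -0.4, 0.6]
finger_gap: 8.6
```

```bash
python3 to.py 545.2 67.3 68.5 7
```

```text
slide cm [ 0.18 -0.04 -0.07] twist [-0.11  0.02 -0.14]
clock 11.6 F [-1.5 -0.4  0.6] pos [545.7  66.7  70.3] gap 8.6 yaw 6.9 tool z [ 0.12  -0.993  0.   ] q [-0.23  0.85  0.04  1.93 -0.08  0.36 -0.01]
```

>>> arm_command --rows '[{"slide":[0.05,-0.1,-0.05],"twist":[0,0,0],"grip":255},{"slide":[0.05,-0.05,0],"twist":[0,0,0],"grip":255},{"slide":[0,0,0],"twist":[0,0,0],"grip":255}]' --force 60

```text
clock: 11.9
position: [545.5, 66.6, 70.0]
orientation: [0.53, 0.471, 0.527, -0.468]
wrist_force: [-1.8, -0.2, 4.2]
finger_gap: 8.6
```

```bash
python3 to.py 545.2 67.3 68.5 7
```

```text
slide cm [ 0.15 -0.02 -0.07] twist [-0.15  0.04 -0.32]
clock 11.9 F [-1.8 -0.2  4.2] pos [545.5  66.6  70. ] gap 8.6 yaw 6.8 tool z [ 0.119 -0.993  0.001] q [-0.23  0.85  0.04  1.93 -0.08  0.36 -0.01]
```

>>> arm_command --rows '[{"slide":[-0.02,0,0],"twist":[0,0,0],"grip":255},{"slide":[0,0,0],"twist":[0,0,0],"grip":255}]' --force 15

```text
clock: 12.1
position: [545.8, 66.3, 70.0]
orientation: [0.531, 0.471, 0.527, -0.468]
wrist_force: [-1.0, -0.8, 2.1]
finger_gap: 9.0
```

>>> arm_command --rows '[{"slide":[0,0,0],"twist":[0,0,0],"grip":255},{"slide":[0,0,0],"twist":[0,0,0],"grip":228},{"slide":[0,0,0],"twist":[0,0,0],"grip":222},{"slide":[0,0,0],"twist":[0,0,0],"grip":215},{"slide":[0,0,0],"twist":[0,0,0],"grip":205},{"slide":[0,0,0],"twist":[0,0,0],"grip":195},{"slide":[0,0,0],"twist":[0,0,0],"grip":195}]' --force 3

```text
clock: 12.8
position: [548.3, 67.9, 70.0]
orientation: [0.532, 0.472, 0.527, -0.466]
wrist_force: [-0.4, -1.0, 0.0]
finger_gap: 20.8
```

```bash
python3 to.py 545.2 67.3 68.5 7; python3 - <<'E'
from h import *
snap('wrist','w8')
E
```

```text
slide cm [ 0.14 -0.32  0.03] twist [-0.09 -0.01 -0.64]
clock 12.8 F [-0.4 -1.   0. ] pos [548.3  67.9  70. ] gap 20.8 yaw 6.9 tool z [ 0.12  -0.993 -0.   ] q [-0.23  0.85  0.04  1.93 -0.08  0.35 -0.01]
```

View pics/w8.png

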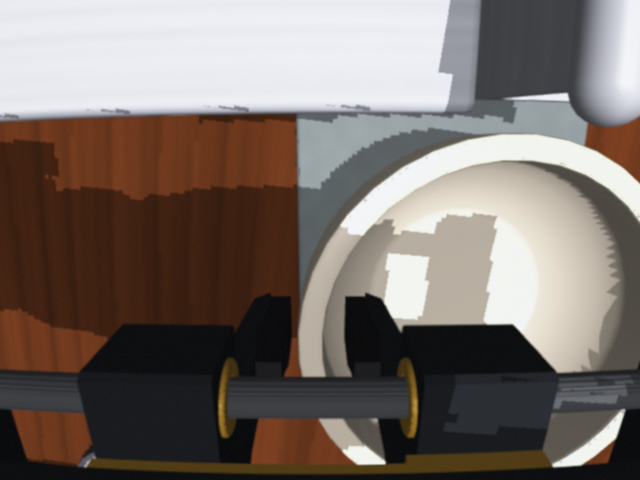

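>>> arm_command --rows '[{"slide":[0,0,0],"twist":[0,0,0],"grip":150},{"slide":[0,0,0],"twist":[0,0,0],"grip":100},{"slide":[0,0,0],"twist":[0,0,0],"grip":100},{"slide":[-1,0,0.2],"twist":[0,0,0],"grip":100},{"slide":[-1.5,0,0.3],"twist":[0,0,0],"grip":100},{"slide":[-2,0,0.3],"twist":[0,0,0],"grip":100},{"slide":[-2,0,0.3],"twist":[0,0,0],"grip":100},{"slide":[-2,0,1],"twist":[0,0,0],"grip":100},{"slide":[-2,0,2],"twist":[0,0,0],"grip":100},{"slide":[-2,0,3],"twist":[0,0,0],"grip":100},{"slide":[-1,0,3],"twist":[0,0,0],"grip":100},{"slide":[0,0,2],"twist":[0,0,0],"grip":100},{"slide":[0,0,0],"twist":[0,0,0],"grip":100}]' --force 20

```text
clock: 14.15
position: [561.9, -57.6, 217.0]
orientation: [0.534, 0.472, 0.525, -0.465]
wrist_force: [0.3, 0.6, 0.8]
finger_gap: 53.6
```

```bash
python3 to.py 508.5 161.5 240 7; python3 - <<'E'
from h import *
snap('wrist','w9');p=snap('top','t9')[1];print(proj(p,[612.7,75.6,88]))
im,_=load('t9'); cv2.imwrite('pics/t9c.png',cv2.resize(im[170:310,130:340],None,fx=3.5,fy=3.5,interpolation=cv2.INTER_CUBIC))
E
```

```text
slide cm [ -2.39  -2.59 -22.4 ] twist [-0.    0.11 -0.87]
clock 14.15 F [0.3 0.6 0.8] pos [561.9 -57.6 217. ] gap 53.6 yaw 7.0 tool z [ 0.122 -0.993  0.002] q [-0.    0.63  0.04  1.8  -0.03  0.7   0.17]
[287.12985247 222.63489129]
```

View pics/w9.png

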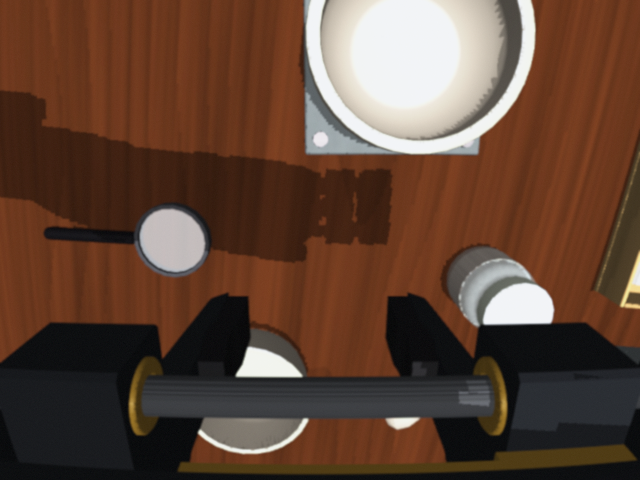

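View pics/t9c.png

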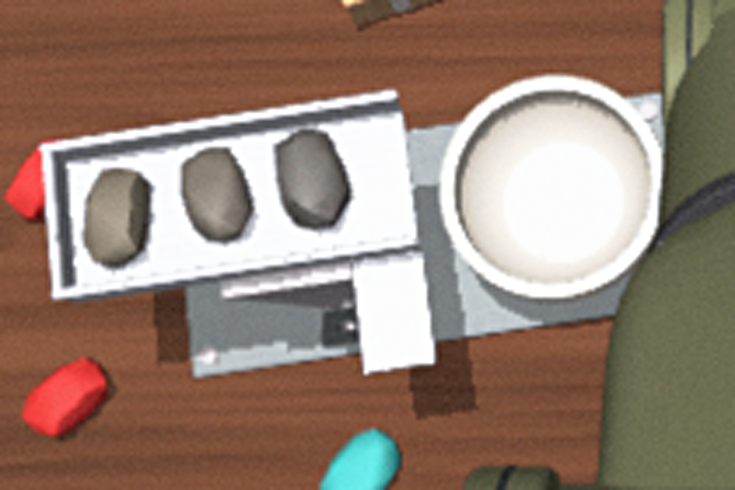

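The mortar stands in the ring, its rim centred near crop (552,186). Measuring its centre and tilt.

```bash
cat > mt.py <<'E'
from h import *
import sys
from scipy.optimize import least_squares
def edge(f,cu,cv,r0,r1,angs,zr=88):
    im,p=load(f); hsv=cv2.cvtColor(im,cv2.COLOR_BGR2HSV)
    m=((hsv[...,1]<35)&(hsv[...,2]>175)).astype(np.uint8)
    pts=[]
    for a in np.radians(angs):
        for rr in np.arange(r1,r0,-0.25):
            u,v=cu+rr*np.cos(a),cv+rr*np.sin(a)
            if 0<=u<639 and 0<=v<479 and m[int(round(v)),int(round(u))]: pts.append((u,v));break
    pts=np.array(pts); P=np.array([onz(p,q,zr)[:2] for q in pts])
    s=least_squares(lambda t:np.linalg.norm(P-t[:2],axis=1)-t[2],[*P.mean(0),73],loss='soft_l1')
    print(f,len(P),s.x.round(2),'rms',np.sqrt((s.fun**2).mean()).round(2))
edge('t9',287.5,223,26,36,np.arange(60,330,5))
edge('w9',418,48,80,125,np.r_[np.arange(-10,195,4)])
E
python3 mt.py
```

```text
t9 54 [612.64  75.53  73.13] rms 3.94
w9 52 [613.89  73.6   72.3 ] rms 2.76
```

>>> arm_command --rows '[{"slide":[-1,0,0],"twist":[-8.5,0,0],"grip":255},{"slide":[-1,0,0],"twist":[-8.5,0,0],"grip":255},{"slide":[-1,0,0],"twist":[-8.5,0,0],"grip":255},{"slide":[0,0,0],"twist":[-8.5,0,0],"grip":255},{"slide":[0,0,0],"twist":[-8.5,0,0],"grip":255},{"slide":[0,0,0],"twist":[-8.5,0,0],"grip":255},{"slide":[0,0,0],"twist":[-8.5,0,0],"grip":255},{"slide":[0,0,0],"twist":[-8.5,0,0],"grip":255},{"slide":[0,0,0],"twist":[-8.5,0,0],"grip":255},{"slide":[0,0,0],"twist":[-8.5,0,0],"grip":255},{"slide":[0,0,0],"twist":[0,0,0],"grip":255}]' --force 20

```text
clock: 15.35
position: [555.1, -26.1, 244.6]
orientation: [0.707, -0.019, 0.706, 0.029]
wrist_force: [0.2, -0.8, -0.2]
finger_gap: 0.5
```

```bash
python3 to.py 503.5 161 240 97
```

```text
slide cm [ 0.74 19.   -3.88] twist [-3.12  0.12 -0.87]
clock 15.35 F [ 0.2 -0.8 -0.2] pos [555.1 -26.1 244.6] gap 0.5 yaw 93.9 tool z [0.998 0.068 0.002] q [ 0.23  0.61 -0.43  1.76  0.31  0.83  1.3 ]
```

>>> arm_command --rows '[{"slide":[0,2,-1.5],"twist":[-1.5,0,-0.4],"grip":255},{"slide":[0,3,-1.2],"twist":[-1.5,0,-0.4],"grip":255},{"slide":[0,3,-1],"twist":[0,0,0],"grip":255},{"slide":[0,3,0],"twist":[0,0,0],"grip":255},{"slide":[0,3,0],"twist":[0,0,0],"grip":255},{"slide":[0,3,0],"twist":[0,0,0],"grip":255},{"slide":[0,1.5,0],"twist":[0,0,0],"grip":255},{"slide":[0,0,0],"twist":[0,0,0],"grip":255}]'

```text
clock: 16.15
position: [491.7, 171.3, 244.1]
orientation: [0.705, -0.035, 0.707, 0.039]
wrist_force: [-0.2, -0.2, -0.3]
finger_gap: 0.7
```

```bash
python3 to.py 503.5 161 180 97
```

```text
slide cm [ 6.4  -1.18  1.09] twist [-0.94 -0.19 -0.32]
clock 16.15 F [-0.2 -0.2 -0.3] pos [491.7 171.3 244.1] gap 0.7 yaw 96.1 tool z [ 0.994  0.106 -0.003] q [-0.16  0.57 -0.41  1.86  0.3   0.78  0.94]
```

>>> arm_command --rows '[{"slide":[1,-0.8,0.7],"twist":[-0.5,-0.1,-0.2],"grip":255},{"slide":[1.5,-0.3,0.3],"twist":[-0.4,0,0],"grip":255},{"slide":[1.5,0,0],"twist":[0,0,0],"grip":255},{"slide":[1,0,0],"twist":[0,0,0],"grip":255},{"slide":[0,0,0],"twist":[0,0,0],"grip":255}]'

```text
clock: 16.65
position: [504.2, 154.9, 189.7]
orientation: [0.705, -0.041, 0.707, 0.039]
wrist_force: [0.1, -0.9, 0.3]
finger_gap: 0.6
```

```bash
python3 to.py 503.5 161 165 97;python3 - <<'E'
from h import *
snap('wrist','w10');snap('side','s10')
im,_=load('s10'); cv2.imwrite('pics/s10c.png',cv2.resize(im[200:360,170:340],None,fx=3.6,fy=3.6,interpolation=cv2.INTER_CUBIC))
E
```

```text
slide cm [2.47 0.62 0.01] twist [-0.53 -0.18  0.2 ]
clock 16.65 F [ 0.1 -0.9  0.3] pos [504.2 154.9 189.7] gap 0.6 yaw 96.5 tool z [ 0.994  0.113 -0.003] q [-0.16  0.65 -0.37  1.9   0.37  0.66  0.93]
```

View pics/w10.png

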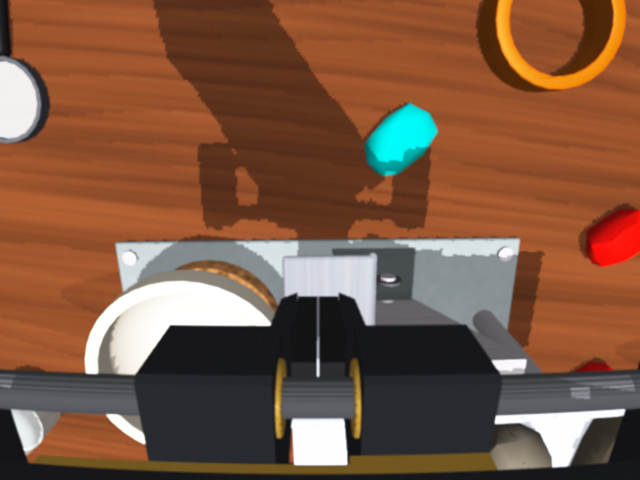

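View pics/s10c.png

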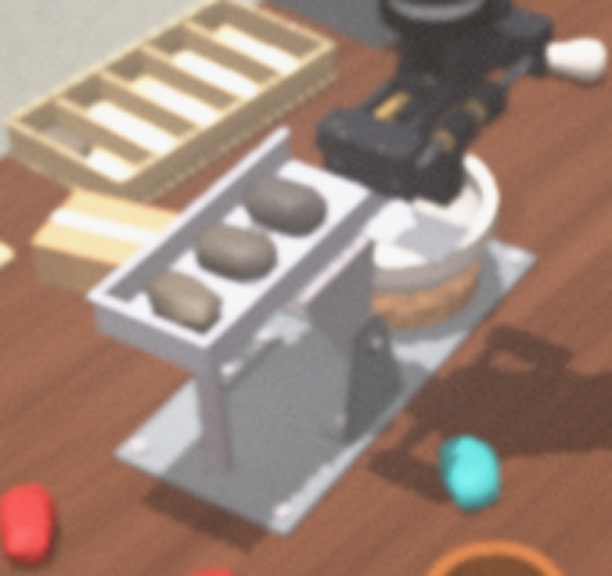

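The wrist view shows the plate at columns 284–376 with the shut fingers over it, 6 mm off centre as the numbers say. The side crop shows the mortar's rim parallel to the ring. Descending to contact.

>>> arm_command --rows '[{"slide":[0.8,0.6,0],"twist":[-0.4,-0.1,0.2],"grip":255},{"slide":[0.8,0.2,0],"twist":[0,0,0],"grip":255},{"slide":[0.3,0,0],"twist":[0,0,0],"grip":255},{"slide":[0,0,0],"twist":[0,0,0],"grip":255}]'

```text
clock: 17.15
position: [504.9, 164.8, 171.8]
orientation: [0.707, -0.042, 0.704, 0.044]
wrist_force: [0.4, -0.3, 0.8]
finger_gap: 0.2
```

```bash
python3 to.py 503.5 161 160 97
```

```text
slide cm [ 1.18 -0.37 -0.19] twist [-0.08  0.23 -0.13]
clock 17.15 F [ 0.4 -0.3  0.8] pos [504.9 164.8 171.8] gap 0.2 yaw 96.9 tool z [0.993 0.12  0.004] q [-0.19  0.68 -0.35  1.91  0.39  0.61  0.9 ]
```

>>> arm_command --rows '[{"slide":[0.4,-0.3,-0.1],"twist":[0,0.2,-0.1],"grip":255},{"slide":[0.4,-0.1,0],"twist":[0,0,0],"grip":255},{"slide":[0.2,-0.1,0],"twist":[0,0,0],"grip":255},{"slide":[0.1,-0.1,0],"twist":[0,0,0],"grip":255}]'

```text
clock: 17.55
position: [504.8, 158.6, 160.4]
orientation: [0.706, -0.043, 0.705, 0.043]
wrist_force: [-2.8, -1.1, 9.1]
finger_gap: 0.7
```

```bash
python3 to.py 503.5 161 160 97
```

```text
slide cm [ 0.04  0.25 -0.1 ] twist [-0.06  0.06 -0.03]
clock 17.55 F [-2.8 -1.1  9.1] pos [504.8 158.6 160.4] gap 0.7 yaw 96.9 tool z [0.993 0.121 0.001] q [-0.18  0.7  -0.34  1.93  0.4   0.59  0.9 ]
```

>>> arm_command --rows '[{"slide":[0.2,-0.2,0],"twist":[0,0,0],"grip":255},{"slide":[0.2,-0.3,0],"twist":[0,0,0],"grip":255},{"slide":[0.2,-0.3,0],"twist":[0,0,0],"grip":255},{"slide":[0.2,-0.3,0],"twist":[0,0,0],"grip":255},{"slide":[0.2,-0.3,0],"twist":[0,0,0],"grip":255}]'

```text
clock: 18.05
position: [506.1, 148.9, 155.4]
orientation: [0.708, -0.042, 0.704, 0.046]
wrist_force: [-2.4, 2.1, 7.6]
finger_gap: 0.3
```

```bash
python3 to.py 503.5 161 160 97;python3 - <<'E'
from h import *
snap('side','s11')
im,_=load('s11'); cv2.imwrite('pics/s11c.png',cv2.resize(im[200:360,170:340],None,fx=3.6,fy=3.6,interpolation=cv2.INTER_CUBIC))
E
```

```text
slide cm [-0.45  1.24 -0.11] twist [ 0.12  0.35 -0.34]
clock 18.05 F [-2.4  2.1  7.6] pos [506.1 148.9 155.4] gap 0.3 yaw 97.1 tool z [0.992 0.124 0.006] q [-0.16  0.7  -0.34  1.94  0.41  0.56  0.92]
```

View pics/s11c.png

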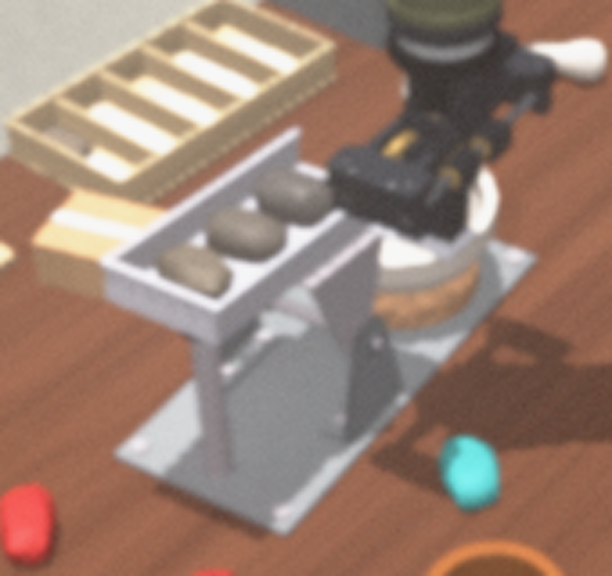

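The tray is tilting (about 0.15) and the ore has not moved. Continuing.

>>> arm_command --rows '[{"slide":[0.25,-0.25,-0.1],"twist":[0,0.1,-0.1],"grip":255},{"slide":[0.25,-0.25,-0.1],"twist":[0,0.1,-0.1],"grip":255},{"slide":[0.25,-0.25,0],"twist":[0,0.1,-0.1],"grip":255},{"slide":[0.25,-0.25,0],"twist":[0,0,0],"grip":255},{"slide":[0.2,-0.2,0],"twist":[0,0,0],"grip":255}]'

```text
clock: 18.6
position: [507.5, 138.4, 148.3]
orientation: [0.709, -0.043, 0.703, 0.045]
wrist_force: [-2.0, 0.5, 6.8]
finger_gap: 0.4
```

```bash
python3 to.py 503.5 161 160 97;python3 - <<'E'
from h import *
snap('side','s12')
im,_=load('s12'); cv2.imwrite('pics/s12c.png',cv2.resize(im[200:360,170:340],None,fx=3.6,fy=3.6,interpolation=cv2.INTER_CUBIC))
E
```

```text
slide cm [-1.16  2.3  -0.1 ] twist [ 0.15  0.51 -0.18]
clock 18.6 F [-2.   0.5  6.8] pos [507.5 138.4 148.3] gap 0.4 yaw 97.2 tool z [0.992 0.125 0.009] q [-0.15  0.71 -0.33  1.95  0.43  0.54  0.92]
```

View pics/s12c.png

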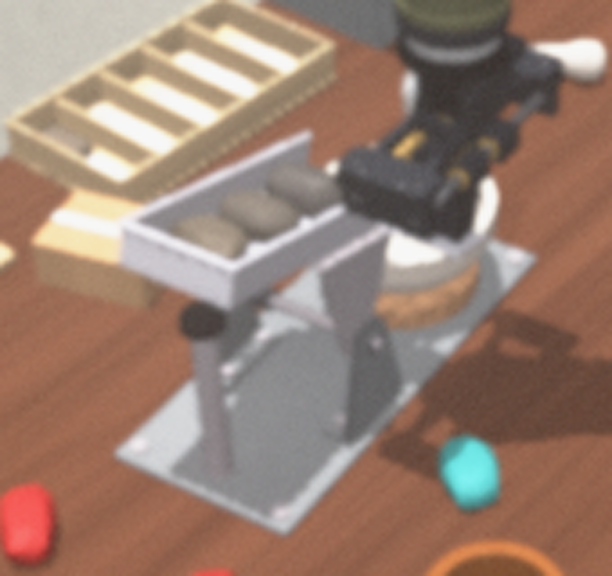

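>>> arm_command --rows '[{"slide":[0.25,-0.2,-0.1],"twist":[0,0.2,-0.1],"grip":255},{"slide":[0.25,-0.2,-0.1],"twist":[0,0.2,0],"grip":255},{"slide":[0.25,-0.2,0],"twist":[0,0.1,0],"grip":255},{"slide":[0.25,-0.2,0],"twist":[0,0,0],"grip":255},{"slide":[0.2,-0.1,0],"twist":[0,0,0],"grip":255}]'

```text
clock: 19.15
position: [508.7, 129.4, 140.1]
orientation: [0.708, -0.043, 0.703, 0.045]
wrist_force: [-1.6, -0.7, 6.7]
finger_gap: 0.3
```

```bash
python3 to.py 503.5 161 160 97;python3 - <<'E'
from h import *
snap('side','s13')
im,_=load('s13'); cv2.imwrite('pics/s13c.png',cv2.resize(im[200:360,170:340],None,fx=3.6,fy=3.6,interpolation=cv2.INTER_CUBIC))
E
```

```text
slide cm [-1.99  3.2  -0.11] twist [ 0.13  0.39 -0.11]
clock 19.15 F [-1.6 -0.7  6.7] pos [508.7 129.4 140.1] gap 0.3 yaw 97.1 tool z [0.992 0.124 0.007] q [-0.14  0.72 -0.32  1.96  0.44  0.52  0.93]
```

View pics/s13c.png

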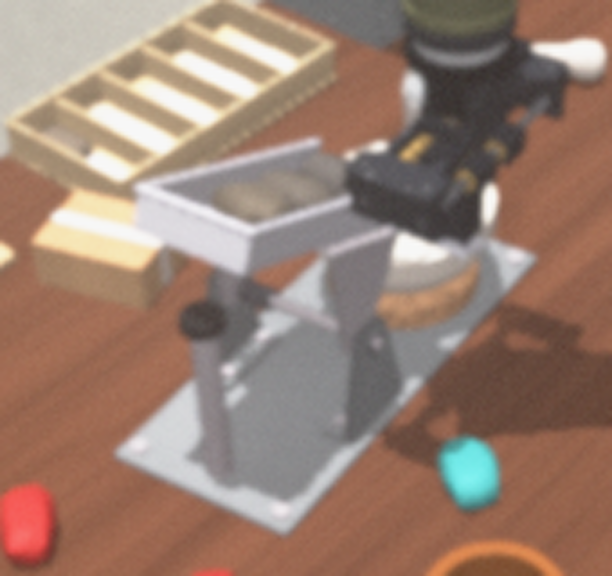

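The ore has begun to slide (tilt about 0.38). Continuing slowly.

>>> arm_command --rows '[{"slide":[0.2,-0.15,-0.1],"twist":[0,0.2,-0.1],"grip":255},{"slide":[0.2,-0.15,-0.1],"twist":[0,0.2,0],"grip":255},{"slide":[0.2,-0.15,0],"twist":[0,0,0],"grip":255},{"slide":[0.2,-0.15,0],"twist":[0,0,0],"grip":255},{"slide":[0.2,-0.1,0],"twist":[0,0,0],"grip":255}]'

```text
clock: 19.7
position: [509.5, 121.7, 131.0]
orientation: [0.707, -0.043, 0.704, 0.044]
wrist_force: [-0.4, -0.9, 6.2]
finger_gap: 0.3
```

```bash
python3 to.py 503.5 161 160 97;python3 - <<'E'
from h import *
snap('side','s14')
im,_=load('s14'); a=cv2.resize(im[200:360,170:340],None,fx=2.3,fy=2.3,interpolation=cv2.INTER_CUBIC)
snap('top','t14');im,_=load('t14'); b=cv2.resize(im[160:320,130:340],None,fx=1.9,fy=2.3,interpolation=cv2.INTER_CUBIC)
cv2.imwrite('pics/c14.png',np.hstack([a,b]))
E
```

```text
slide cm [-2.89  3.97 -0.1 ] twist [ 0.08  0.24 -0.03]
clock 19.7 F [-0.4 -0.9  6.2] pos [509.5 121.7 131. ] gap 0.3 yaw 97.1 tool z [0.992 0.123 0.004] q [-0.13  0.74 -0.31  1.97  0.45  0.5   0.93]
```

View pics/c14.png

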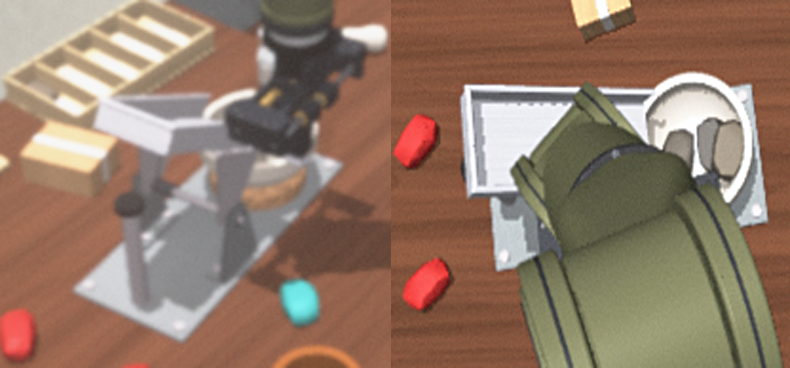

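```bash
python3 - <<'E'
from h import *
snap('top','t15');im,_=load('t15'); cv2.imwrite('pics/t15c.png',cv2.resize(im[180:270,230:340],None,fx=6,fy=6,interpolation=cv2.INTER_CUBIC))
E
```

```text
(no output)
```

View pics/t15c.png

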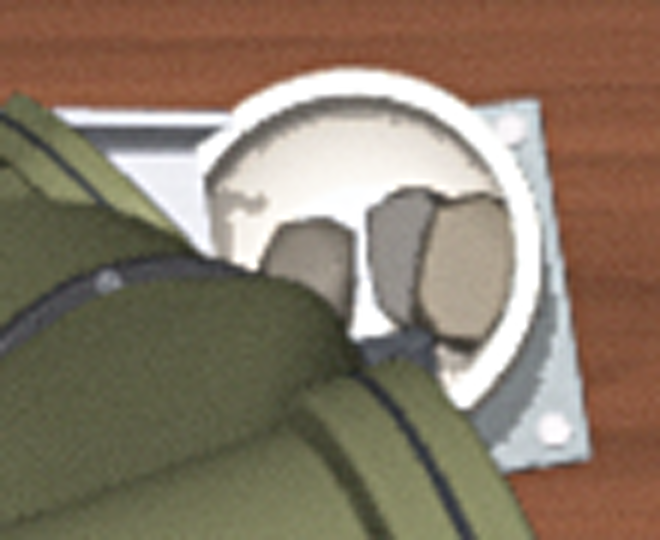

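All three lumps (about (310,265), (400,260), (465,265) in the crop) lie in the mortar and the tray is empty. Letting the tray back up slowly along the same arc.

>>> arm_command --rows '[{"slide":[-0.25,0.2,0],"twist":[0,0.1,0],"grip":255},{"slide":[-0.25,0.2,0],"twist":[0,0,0],"grip":255},{"slide":[-0.25,0.25,0],"twist":[0,0,0],"grip":255},{"slide":[-0.25,0.25,0],"twist":[0,0,0],"grip":255},{"slide":[-0.25,0.25,0],"twist":[0,0,0],"grip":255},{"slide":[-0.25,0.25,0],"twist":[0,0,0],"grip":255}]'

```text
clock: 20.45
position: [507.5, 136.7, 147.3]
orientation: [0.706, -0.043, 0.705, 0.044]
wrist_force: [0.0, 0.4, 2.9]
finger_gap: 0.5
```

```bash
python3 to.py 503.5 161 160 97
```

```text
slide cm [-1.27  2.46 -0.1 ] twist [ 0.06  0.11 -0.03]
clock 20.45 F [0.  0.4 2.9] pos [507.5 136.7 147.3] gap 0.5 yaw 97.1 tool z [0.992 0.123 0.002] q [-0.15  0.71 -0.33  1.95  0.42  0.55  0.92]
```

>>> arm_command --rows '[{"slide":[-0.2,0.3,0],"twist":[0,0,0],"grip":255},{"slide":[-0.2,0.3,0],"twist":[0,0,0],"grip":255},{"slide":[-0.2,0.3,0],"twist":[0,0,0],"grip":255},{"slide":[-0.2,0.3,0],"twist":[0,0,0],"grip":255},{"slide":[-0.2,0.3,0],"twist":[0,0,0],"grip":255},{"slide":[-0.2,0.3,0],"twist":[0,0,0],"grip":255},{"slide":[-0.2,0.3,0],"twist":[0,0,0],"grip":255},{"slide":[-0.3,0.2,0],"twist":[0,0,0],"grip":255}]'

```text
clock: 21.25
position: [503.3, 163.0, 165.4]
orientation: [0.706, -0.044, 0.706, 0.045]
wrist_force: [0.4, -0.0, 1.0]
finger_gap: 0.2
```

```bash
python3 to.py 503.5 161 160 97
```

```text
slide cm [ 0.54 -0.2  -0.  ] twist [ 0.2   0.02 -0.1 ]
clock 21.25 F [ 0.4 -0.   1. ] pos [503.3 163.  165.4] gap 0.2 yaw 97.2 tool z [0.992 0.125 0.   ] q [-0.19  0.69 -0.35  1.92  0.4   0.6   0.9 ]
```

Now up, and back towards the robot's side for a clear view.

>>> arm_command --rows '[{"slide":[-0.6,0,0],"twist":[0,0,0],"grip":255},{"slide":[-1.5,0,0],"twist":[0,0,0],"grip":255},{"slide":[-2.5,0,0],"twist":[0,0,0],"grip":255},{"slide":[-2.5,0,0],"twist":[0,0,0],"grip":255},{"slide":[-2,0,-1],"twist":[0,0,0],"grip":255},{"slide":[0,2,-2],"twist":[0,0,0],"grip":255},{"slide":[0,4,-2],"twist":[0,0,0],"grip":255},{"slide":[0,4,-2],"twist":[0,0,0],"grip":255},{"slide":[0,4,-1],"twist":[0,0,0],"grip":255},{"slide":[0,4,0],"twist":[0,0,0],"grip":255},{"slide":[0,4,0],"twist":[0,0,0],"grip":255},{"slide":[0,4,0],"twist":[0,0,0],"grip":255},{"slide":[0,0,0],"twist":[0,0,0],"grip":255},{"slide":[0,0,0],"twist":[0,0,0],"grip":255}]'

```text
clock: 22.65
position: [389.5, 412.5, 261.3]
orientation: [0.705, -0.042, 0.707, 0.038]
wrist_force: [-0.1, 0.1, -1.0]
finger_gap: 0.4
```

```bash
python3 to.py 503.5 161 160 97;python3 - <<'E'
from h import *
snap('side','s16');snap('top','t16')
im,_=load('t16'); cv2.imwrite('pics/t16c.png',cv2.resize(im[180:280,125:340],None,fx=3.7,fy=3.7,interpolation=cv2.INTER_CUBIC))
E
```

```text
slide cm [ 10.26 -26.23   8.5 ] twist [-0.47 -0.19  0.33]
clock 22.65 F [-0.1  0.1 -1. ] pos [389.5 412.5 261.3] gap 0.4 yaw 96.5 tool z [ 0.994  0.114 -0.003] q [-0.66  0.61 -0.4   1.7   0.29  0.9   0.51]
```

View pics/t16.png

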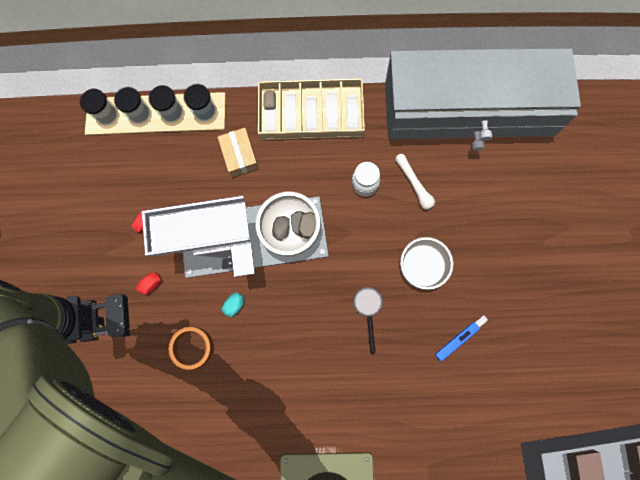

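View pics/t16c.png

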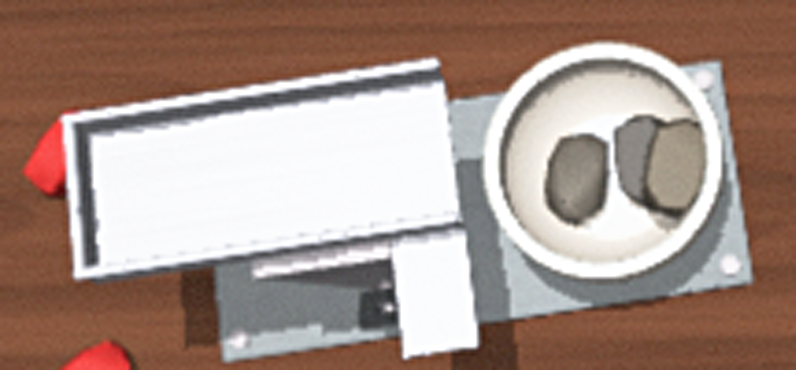

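View pics/s16.png

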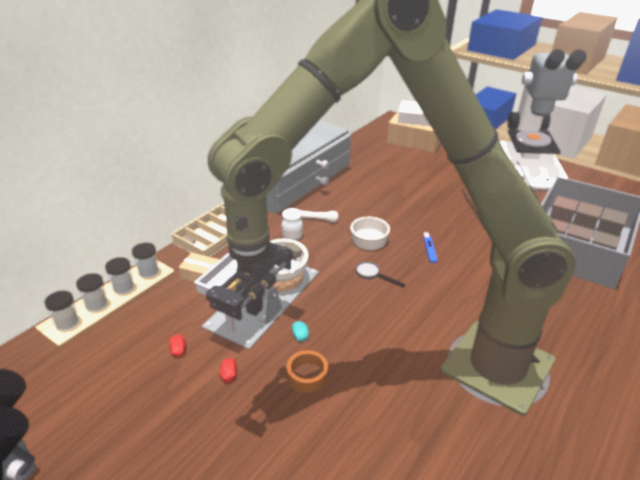

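Tray level and empty, three lumps in the mortar at about (281,228), (297,222), (307,225), bystanders look unmoved. Clearing the arm to check the tilt from the oblique view.

>>> arm_command --rows '[{"slide":[0,4,0],"twist":[8,0,0],"grip":255},{"slide":[0,4,0],"twist":[0,0,0],"grip":255},{"slide":[0,4,-1],"twist":[0,0,0],"grip":255},{"slide":[0,4,-2],"twist":[0,0,0],"grip":255},{"slide":[0,3,-3],"twist":[0,0,0],"grip":255},{"slide":[0,2,-3],"twist":[0,0,0],"grip":255},{"slide":[0,0,-2],"twist":[0,0,0],"grip":255},{"slide":[0,0,0],"twist":[0,0,0],"grip":255},{"slide":[0,0,0],"twist":[0,0,0],"grip":255}]'

```text
clock: 23.65
position: [294.6, 615.4, 257.0]
orientation: [0.708, 0.014, 0.706, -0.03]
wrist_force: [0.8, 0.4, 0.0]
finger_gap: 0.5
```

```bash
python3 to.py 503.5 161 160 97;python3 - <<'E'
from h import *
_,p=snap('side','s17');snap('top','t17')
im,_=load('s17')
for a in np.arange(0,2*np.pi,.02):
    for R in (73,64):
        u=proj(p,[612.6+R*np.cos(a),75.5+R*np.sin(a),88]); 
        if R==73: print(end='')
im=cv2.resize(im[215:315,190:330],None,fx=5,fy=5,interpolation=cv2.INTER_CUBIC)
for R,z in ((73,88),(64,88)):
    P=np.array([proj(p,[612.6+R*np.cos(a),75.5+R*np.sin(a),z]) for a in np.arange(0,2*np.pi,.1)])
    for u,v in P: cv2.circle(im,(int((u-190+.5)*5),int((v-215+.5)*5)),1,(0,0,255),-1)
cv2.imwrite('pics/s17c.png',im)
from mt import edge
edge('t17',287.5,223,26,36,np.arange(-110,150,5))
E
```

```text
slide cm [ 10.78 -43.83  23.61] twist [-10.53   0.09   1.31]
clock 23.65 F [0.8 0.4 0. ] pos [294.6 615.4 257. ] gap 0.5 yaw 86.5 tool z [ 0.998 -0.062  0.004] q [-1.05  0.77 -0.31  1.32  0.25  1.11  0.12]
t9 54 [612.64  75.53  73.13] rms 3.94
w9 52 [613.89  73.6   72.3 ] rms 2.76
t17 52 [612.99  73.86  73.24] rms 3.92
```

View pics/s17c.png

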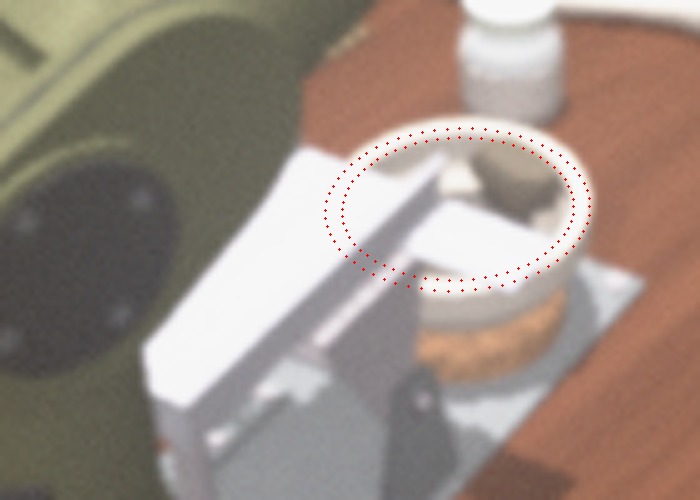

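```bash
python3 - <<'E'
from h import *
a,p=load('s10');b,_=load('s17'); c,_=load('s7')
def col(im):
    out=[]
    for x in (268,275,282,290,300):
        g=im[225:262,x].astype(int); out.append(int(np.argmax(np.diff((g[:,0]).astype(int))))+225)
    return out
print(col(a),col(b),[ [round(v) for v in proj(p,[612.6,75.5,28])] ])
for q in ('s10','s17'):
    im=load(q)[0]
    cv2.imwrite(f'pics/{q}d.png',cv2.resize(im[225:315,240:330],None,fx=4.3,fy=4.3,interpolation=cv2.INTER_CUBIC))
cv2.imwrite('pics/cmp.png',np.hstack([cv2.imread('pics/s10d.png'),cv2.imread('pics/s17d.png')]))
E
```

```text
[250, 257, 255, 256, 242] [240, 238, 237, 257, 242] [[282, 273]]
```

View pics/cmp.png

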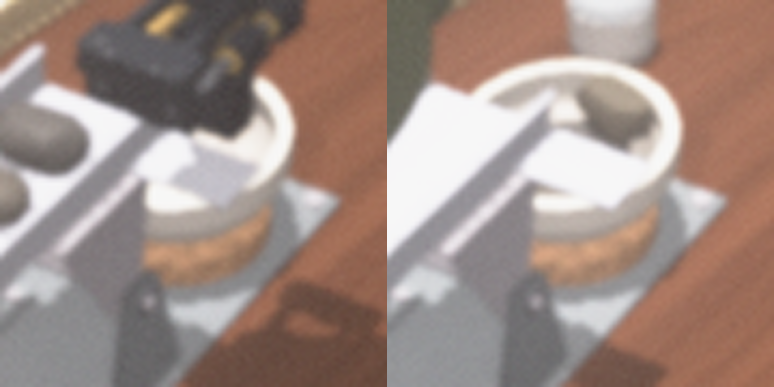

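```bash
python3 - <<'E'
from h import *
im,p=load('s17')
# side bias check: tape and dish rims known flat: dish rim far edge, same method with top-fit centre
print(proj(p,[612.8,75,28]))
hsv=cv2.cvtColor(im,cv2.COLOR_BGR2HSV)
def far(center,R,cols,rows,tag):
    for c in cols:
        g=hsv[rows[0]:rows[1],c,1].astype(int)  # saturation falls at wood->white
        k=np.argmin(np.diff(g)); v=rows[0]+k+.5
        o,d=ray(p,(c,v)); 
        A=d[:2]@d[:2];B=2*d[:2]@(o[:2]-center);C=((o[:2]-center)**2).sum()-R*R
        D=B*B-4*A*C
        if D<0: print(tag,c,v,'miss');continue
        t=(-B+np.sqrt(D))/(2*A); print(tag,c,v,(o+t*d).round(1))
far(np.array([612.8,75.]),73,(270,276,282,288,294,300),(228,252),'mortar')
far(np.array([520.0,-237.7]),60,(356,362,368,374,380),(208,232),'dish(48)')
E
```

```text
[281.82574516 272.42625243]
mortar 270 240.5 [679.5  45.3  93. ]
mortar 276 238.5 [670.1  29.8  95.3]
mortar 282 238.5 [658.   17.7  93.8]
mortar 288 238.5 [643.1   8.6  95.2]
mortar 294 239.5 [625.4   3.1  96.5]
mortar 300 242.5 [604.    2.5  95.2]
dish(48) 356 218.5 [ 579.  -248.7   53.7]
dish(48) 362 216.5 [ 570.5 -270.1   53.4]
dish(48) 368 216.5 [ 557.2 -284.8   51.2]
dish(48) 374 216.5 [ 540.7 -294.    53.1]
dish(48) 380 218.5 [ 520.5 -297.7   51.8]
```

With the dish's flat rim as the reference (same +4.5 mm bias), the mortar's far rim reads about 90 mm against 88 expected, a tilt of roughly 0.03 rad. Handing in.

```bash
python3 - <<'E'
from h import *
print(r.finish_job(), r.observe()['clock'])
E
```

```text
the job is handed in; nothing more can be done
the job is handed in; nothing more can be done
```

I pinched the mortar by its rim, set it level in the cork ring and let go. Then I pressed the thumb plate down slowly with shut fingers, to a tilt of about 0.45–0.5 rad. All three pieces of ore slid into the mortar, and I let the tray back up slowly to its stop. The job was handed in at about 24 s; it reports no verdict.

**Last checks:**
- **Ore and tray:** the tray is empty and looks level in the top and side views, and all three lumps lie in the mortar.
- **Mortar position:** its rim centre measured about 2 mm from the ring centre after pouring, against essentially 0 mm before.
- **Mortar level:** the tilt estimate is about 0.03 rad. The raw side-view reading put the rim 5–8 mm too high. The flat dish rim read high by about the same amount (3–6 mm), so I put most of it down to calibration.
- **Bench:** the bystanders looked unmoved in the top view; I judged this by eye and did not measure it. The arm was clear of everything.

The circle fits had 3–4 mm rms because of stray edge points, though the fitted radius matched the mortar's 73 mm.

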